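# Start and close the screw cap of a canister

### The job

Close the open canister with the cap that fits it, the smaller of the two black caps lying on the bench: set it level on the neck, turn it gently backwards (anticlockwise from above) until you feel it drop off the thread starts, then turn it forwards (clockwise) until it is fully home and snug, and let go. Never press hard on a cap that has not dropped into its thread yet, and leave the other things alone.

Things in the scene. Friction and masses are not known exactly. Their poses are not given: they have to be found in the camera images.
- can: The open canister: white plastic, 150 x 112 mm, front half 180 mm high, rear half 145 mm, wedged in a fixed steel bench tray (190 x 140 x 22 mm) so that it neither moves nor turns. Origin: on the bench, centre of the tray's underside; z up; x runs from the front, where the neck is (at x = -40 mm), to the rear, where there is a sloping bar handle (at most 182 mm high).
- can_rim (a point): Centre of the open neck's flat rim, 215 mm above the bench, on the neck's axis. The neck is 40 mm in diameter, its rim chamfered 1.5 mm, rises 26 mm from the shoulder and is filled flush by a grey pouring insert (the rim carries the cap's top when it is closed).
- can_thread (a point): Point on the neck's axis 4 mm below the rim, at the height of the thread's upper ends. Right-hand thread, 48 mm over its ribs, with four starts 90 degrees apart; seen from above the ribs fall 3.5 mm per radian clockwise (22 mm a turn). The angle of the starts is not marked, so it must be found by feel.
- cap: The loose cap: black plastic, 57 mm in diameter with 24 grip facets, 20.5 mm high, about 30 g, mouth down on the bench. Origin: centre of the skirt's lower edge; z up. Four unmarked lugs inside, 90 degrees apart, pass the neck with 1.2 mm play all round. Set on the neck they rest on the ribs, the origin 8.4 mm (on top of the starts) to 13.9 mm (a quarter turn clockwise of them) below the rim.
- cap_top (a point): Centre of the cap's flat top, 20.5 mm above its origin. Turned anticlockwise on the neck the cap climbs 3.5 mm per radian, at most 90 degrees, until its top is 12.1 mm above the rim; past that, if free or lightly pressed, it drops 5.5 mm. Turned clockwise from there it is drawn down 3.5 mm per radian (1.3 mm axial play) for about 1.4 rad, until it binds on the rim: top 3 mm above it.
- can_closed: Bystander: a second, identical canister in an identical tray, already closed with an identical cap (its top 218 mm above the bench). Either of the two may stand on the left. Origin and axes as for the open one.
- big_cap: Bystander: a plain black cap of a bigger size, 82 mm diameter, 26 mm high, lying on the bench. Origin: centre of its underside.
- amber: Bystander: amber glass bottle, 48 mm diameter, 110 mm high, upright. Origin: centre of its underside.
- pill_jar: Bystander: white plastic jar, 54 mm diameter, 85 mm high, upright. Origin: centre of its underside.
- carton: Bystander: small white medicine carton, 50 x 90 x 35 mm. Origin: centre of its underside.
- marker: Bystander: marker pen lying on the bench, 126 mm long, 16 mm thick. Origin: on the bench under its middle; x along the pen.
There are look-alikes about, which are no part of the job. Leave any green or pink look-alike of the cap alone.

How it is judged:
By the outcome, as a careful person would: the job done as asked, in the order asked, and still so for the second after the job is handed in, with the robot touching nothing.
It also fails if it takes over 72 s, if anything falls off the work surface, if the arm or the gripper's body presses on something with over 40 N, if the wrist force passes 120 N, or if a joint passes its speed limit or range.

### The arm

A 6-joint arm with a two-finger parallel gripper is mounted at the origin on the work surface. World frame = base frame: x ahead of the robot, y to its left, z up, the work surface at z = 0. Lengths are in mm, angles in rad, forces in N, time in s.
With the tool pointing down it reaches from about 275 to 1000 mm from the base axis. Payload 8.4 kg.
Tool frame: the origin (TCP) lies on the mounting face of the last link; the fingertips stand 173 mm ahead of it and the grasp point (between the pads) lies 155 mm ahead of it; z points along the fingers, y is the line along which they close (so a half turn about z gives the same grasp; the last joint's range is limited). The gripper opens to 85 mm and grips with 20 to 120 N. Pads are 22 mm wide; open, the fingers measure 114 mm over their backs; the gripper's body (76 mm by 85 mm) begins 54 mm behind the grasp point. The pads swing forward as they close: fully open they stand 13 mm farther back than shut.
Start: joints at [-1.289, 0.353, 1.633, -0, 1.155, -0.002], TCP at [175.002, -600.003, 404.681] pointing down, gripper open.
Joint ranges: [-2.63, 2.63], [-0.92, 2.1], [0.06, 2.66], [-1.3, 4.44], [0, 2.69], [-3.02, 3.02]. Speed limits (rad/s): [2.22, 2.22, 2.79, 3.14, 3.14, 3.14].

### API

Orientations are given as [roll, pitch, yaw] about the fixed x, y, z axes, in that order (R = Rz(yaw) Ry(pitch) Rx(roll)).
In Python, from rig import r gives the robot as it stands.
- The arm moves only by the tool apply_moves, never from a script. Its argument "deltas" is a list of rows, each an object with "claw": the gripper command: -1 is fully open, 1 is shut, values between are in proportion; "delta_pos": the shift along the tool's x, y, z in cm, a list of three; "yaw": the turn about the tool's z in rad. In form: [{"claw": claw, "delta_pos": [tx, ty, tz], "yaw": yaw}, ...]. A call has 1 to 8 rows; each row shifts and turns the commanded pose from where the row before left it, along the tool's axes as they then stand; what a row does not reach is not made up. A row lasts 1/8 s, in which the tool goes at most 62.5 mm and 10.7 degrees, less where a joint would pass 70% of its speed; a pose out of reach is approached as far as the arm can. A call with a gripper value outside its range is refused whole. The fingers move at their own pace and stop on an object; "grip_force" is the grip in N (left out, the last holds). Time passes only in rows, so rows that do not move let the fingers close. It gives the time, the measured TCP pose, the force, the opening and the grip force at its end, in the units of the state.
- r.sense(): the state, without advancing time (a new reading comes with each control period).
- r.grab_frame(name): name is "scene" or "top" or "wrist"; returns a dict with "img" (420x560x3 uint8, blue, green, red), "z_map" (420x560 float32, mm along the optical axis (not along the pixel's ray), 0 where there is no reading), "fx", "fy", "cx", "cy" (pixels), "dist" ([k1, k2, p1, p2, k3] as OpenCV has them; the pictures are not rectified), "eye" and "rotation" of the camera in the world; the wrist camera has in their place "T_tool_cam" (4x4, takes a point from camera to tool coordinates, whose origin is the TCP and whose axes are the flange's). Camera axes: x right, y up, looking along -z (the intrinsics and any distortion apply to the point x, -y, -z); pixel columns grow to the right and rows downward; lengths in mm; the calibration is good to about 2 mm. A picture is of the moment at which its call begins: read the wrist's pose just before it.
- r.sign_off(): hands the job in; it is judged then, once.
The state is a dict: "clock": time; "qpos": joint angles; "qvel": joint speeds; "joint_efforts": joint torques, N m; "eef_pos": TCP position; "tcp_rot": TCP orientation; "contact_force": force on the tool from outside, world axes, zero at the start; "wrist_torque": the same for the moment, N m; "opening": opening from 0.0 (shut) to 1.0 (fully open); "grasp_force": force on a finger pad.
Only numpy, scipy, OpenCV 4.12 (cv2) and the standard library are available. Lean on these libraries where they do the work, as an engineer would, in place of code of your own. Each camera call takes 0.05 s, during which the arm holds its last target. There are 200 camera calls.

## Working session

There is one attempt and no reset: what is moved stays moved. The work goes in short steps, Python scripts to look and compute and a tool call to move; the robot and the scene stay as the last step left them, time stands still between calls to the robot, and variables do not carry over. Pictures are saved under pics/ and viewed, at most 10 in all, crops included, and the job is handed in when it is done.

Besides the shell and the picture viewer there is one more tool, called after "Request:" as name(argument=value, ...) on one line, values as JSON. apply_moves: Moves the arm, as the interface text tells. Its arguments: {"type":"object","properties":{"deltas":{"type":"array"},"grip_force":{"type":"number"}},"required":["deltas"]}

```bash
mkdir -p pics; ls; python3 - <<'E'
from rig import r
import cv2,numpy as np,pickle
s=r.sense();print({k:np.round(v,3) for k,v in s.items()})
d={}
for n in("scene","top"):
    f=r.grab_frame(n);d[n]=f;cv2.imwrite(f"pics/{n}0.png",f["img"]);print(n,f["fx"],f["cx"],f["cy"],f["dist"],f["eye"],f["rotation"])
pickle.dump(d,open("f0.pkl","wb"))
cv2.imwrite("pics/both.png",cv2.resize(np.vstack([d["scene"]["img"],d["top"]["img"]]),None,fx=.7,fy=.7))
E
```

```text
pics
{'clock': np.float64(0.0), 'qpos': array([-1.289,  0.354,  1.634, -0.   ,  1.155, -0.002]), 'qvel': array([ 0.002, -0.001, -0.   , -0.   , -0.   ,  0.001]), 'joint_efforts': array([-2.0000e-03, -6.0525e+01, -3.4206e+01, -0.0000e+00,  9.0000e-03,
        0.0000e+00]), 'eef_pos': array([ 174.942, -599.774,  403.948]), 'tcp_rot': array([-3.14 ,  0.   ,  0.284]), 'contact_force': array([-0.284, -1.189, -0.171]), 'wrist_torque': array([-0.006,  0.001, -0.001]), 'grasp_force': np.float64(0.0), 'opening': np.float64(0.999)}
scene 420.6913239681737 278.9230881141135 212.5969876605202 [-0.02216636  0.          0.          0.          0.        ] [ 888.27953185 -394.71632499  924.55455155] [ 0.59495742 -0.00950309  0.73195606]
top 486.93271168029605 272.37749852954227 212.2693483416603 [-0.04563055  0.          0.          0.          0.        ] [ 403.76515472  -20.22411537 1331.55666344] [ 0.09711277  0.01420819 -1.56937138]
```

View pics/top0.png

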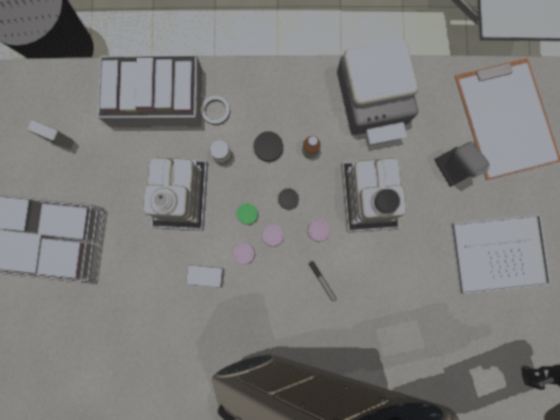

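View pics/scene0.png

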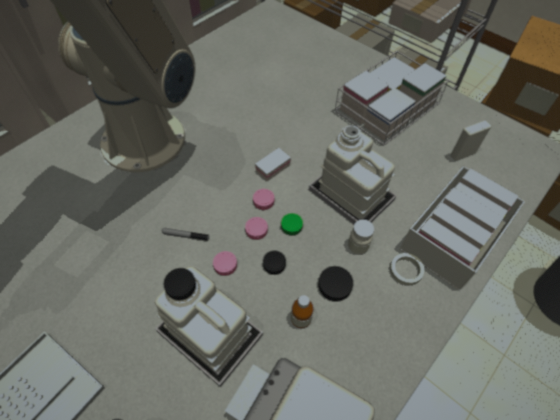

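The top view shows the open canister's neck at about (163,198), the small black cap at (289,199), the big cap at (268,147) and the closed canister's cap at (387,201). The scene view agrees: neck at (350,133), cap at (274,262).

```bash
cat > h.py <<'E'
import numpy as np,cv2
from scipy.spatial.transform import Rotation as R
def campose(f,s=None):
    if "eye" in f: return R.from_euler("xyz",f["rotation"]).as_matrix(),np.array(f["eye"])
    Rt=R.from_euler("xyz",s["tcp_rot"]).as_matrix();T=f["T_tool_cam"]
    return Rt@T[:3,:3],Rt@T[:3,3]+s["eef_pos"]
def dirs(f,uv):
    K=np.array([[f["fx"],0,f["cx"]],[0,f["fy"],f["cy"]],[0,0,1]])
    p=cv2.undistortPoints(np.float64(uv).reshape(-1,1,2),K,np.float64(f["dist"])).reshape(-1,2)
    return np.c_[p[:,0],-p[:,1],-np.ones(len(p))]
def plane(f,uv,z,s=None):
    M,e=campose(f,s);d=dirs(f,uv)@M.T
    return e+d*((z-e[2])/d[:,2])[:,None]
def cloud(f,s=None):
    h,w=f["z_map"].shape;v,u=np.mgrid[:h,:w]
    M,e=campose(f,s);d=dirs(f,np.c_[u.ravel(),v.ravel()])
    P=(d*f["z_map"].reshape(-1,1))@M.T+e
    P[f["z_map"].ravel()==0]=np.nan
    return P.reshape(h,w,3)
E
python3 - <<'E'
import pickle;from h import *
d=pickle.load(open("f0.pkl","rb"))
for n,cap,neck in(("top",(289,199),(163,198)),("scene",(274,262),(350,133))):
    f=d[n];P=cloud(f);g=f["img"].max(2)
    m=((g<60)*255).astype(np.uint8);k,l,st,c=cv2.connectedComponentsWithStats(m)
    i=l[cap[1],cap[0]];print(n,"dark",st[i],c[i],plane(f,c[i],20.5),plane(f,c[i],10),"depth z",P[cap[1],cap[0]])
    X0=plane(f,neck,215)[0]
    q=P.reshape(-1,3);q=q[(np.hypot(*(q[:,:2]-X0[:2]).T)<60)]
    print("neck0",X0,np.percentile(q[:,2],[50,90,99]))
    t=q[q[:,2]>207];print("rimpts",len(t),t.mean(0),(t.min(0)+t.max(0))/2,np.ptp(t,axis=0))
    s=q[(q[:,2]>172)&(q[:,2]<186)];print("shoulder",len(s),np.median(s,0))
f=d["top"];P=cloud(f)
# body orientation: rear and front tops
X0=plane(f,(163,198),215)[0];q=P.reshape(-1,3);q=q[(np.hypot(*(q[:,:2]-X0[:2]-[40,0]).T)<130)&(q[:,2]>135)]
print(cv2.minAreaRect(np.float32(q[:,:2])))
im=f["img"];cv2.imwrite("pics/crop1.png",np.hstack([cv2.resize(im[150:240,120:220],None,fx=4,fy=4,interpolation=2),cv2.resize(im[150:240,240:340],None,fx=4,fy=4,interpolation=2)]))
E
```

```text
top dark [     0      0    560    420 223326] [278.49851338 205.53747436] [[549.79511824 -17.96873078  20.5       ]] [[550.96464406 -17.95066784  10.        ]] depth z [567.54769089 -46.42731174  21.13418208]
neck0 [545.8314517  250.02798227 215.        ] [174.8683982  211.1537617  217.17443085]
rimpts 291 [542.41668355 256.02332663 213.46033455] [543.05384347 257.04313703 213.91673744] [45.39690482 46.2681365  13.73017427]
shoulder 726 [553.17985083 245.81983403 178.32825568]
scene dark [263 251  23  23 430] [273.88604651 262.31860465] [[573.22533984 -49.30834742  20.5       ]] [[569.56619227 -45.29666056  10.        ]] depth z [572.55851647 -48.16927786  19.6609519 ]
neck0 [544.9998202  246.83896012 215.        ] [159.54879909 204.66685402 215.40736863]
rimpts 216 [543.92741676 252.69817766 212.79705152] [541.10378531 255.69806122 212.17074042] [47.92974005 50.51002293 10.18290085]
shoulder 537 [563.39875476 229.73143465 177.66771864]
((582.5784301757812, 254.48043823242188), (110.46781158447266, 148.75157165527344), 86.54545593261719)
```

View pics/crop1.png

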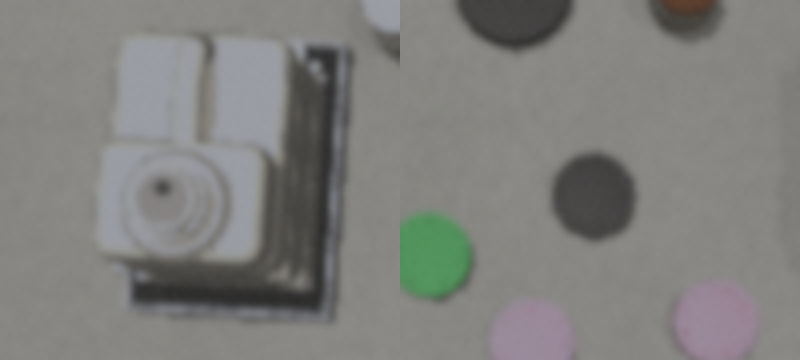

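The neck is at about (543,256) and the cap at about (569,-47), with heights that match the sizes given. I'll move above the cap and refine with the wrist camera.

Request:
apply_moves(deltas=[{"claw": -1, "delta_pos": [3.5, -2.5, -3.0], "yaw": 0}, {"claw": -1, "delta_pos": [4.4, -3.5, -2.0], "yaw": 0}, {"claw": -1, "delta_pos": [4.5, -3.6, 0], "yaw": 0}, {"claw": -1, "delta_pos": [4.5, -3.6, 0], "yaw": 0}, {"claw": -1, "delta_pos": [4.5, -3.6, 0], "yaw": 0}, {"claw": -1, "delta_pos": [4.5, -3.6, 0], "yaw": 0}, {"claw": -1, "delta_pos": [4.5, -3.6, 0], "yaw": 0}, {"claw": -1, "delta_pos": [4.5, -3.6, 0], "yaw": 0}])

```text
clock: 1.1
eef_pos: [433.4, -235.6, 454.6]
tcp_rot: [3.142, 0.0, 0.284]
contact_force: [1.0, -0.2, -0.7]
opening: 1.003
grasp_force: 0.0
```

Request:
apply_moves(deltas=[{"claw": -1, "delta_pos": [4.5, -3.6, 0], "yaw": 0}, {"claw": -1, "delta_pos": [4.5, -3.6, 0], "yaw": 0}, {"claw": -1, "delta_pos": [4.5, -3.6, 0], "yaw": 0}, {"claw": -1, "delta_pos": [2.0, -1.6, 0], "yaw": 0}, {"claw": -1, "delta_pos": [0, 0, 2.0], "yaw": -0.18}, {"claw": -1, "delta_pos": [0, 0, 4.0], "yaw": -0.18}, {"claw": -1, "delta_pos": [0, 0, 4.0], "yaw": -0.18}, {"claw": -1, "delta_pos": [0, 0, 0], "yaw": -0.18}])

```text
clock: 2.1
eef_pos: [545.4, -74.6, 351.1]
tcp_rot: [-3.136, 0.003, 1.01]
contact_force: [0.8, 0.6, 1.2]
opening: 0.998
grasp_force: 0.0
```

Request:
apply_moves(deltas=[{"claw": -1, "delta_pos": [0, 0, 0], "yaw": -0.18}, {"claw": -1, "delta_pos": [0, 0, 0], "yaw": 0}])

```text
clock: 2.35
eef_pos: [546.7, -74.9, 354.3]
tcp_rot: [-3.141, 0.0, 1.183]
contact_force: [-0.1, 0.4, 0.1]
opening: 0.999
grasp_force: 0.0
```

```bash
python3 - <<'E'
from rig import r;from h import *
s=r.sense();print({k:np.round(s[k],3) for k in("clock","qpos","eef_pos","tcp_rot","contact_force")})
f=r.grab_frame("wrist");print(f["T_tool_cam"],f["fx"]);cv2.imwrite("pics/w1.png",f["img"])
P=cloud(f,s)
m=((abs(P[...,2]-20.5)<6)&(np.hypot(P[...,0]-569,P[...,1]+47)<45)).astype(np.uint8)
k,l,st,c=cv2.connectedComponentsWithStats(m);i=1+np.argmax(st[1:,4]) if k>1 else 0
print(st[i],c[i],np.median(P[l==i],0));print(plane(f,c[i],20.5,s))
E
```

```text
{'clock': np.float64(2.35), 'qpos': array([-0.139,  0.296,  1.839,  0.   ,  1.007,  0.249]), 'eef_pos': array([546.728, -74.87 , 354.325]), 'tcp_rot': array([-3.141,  0.   ,  1.183]), 'contact_force': array([-0.101,  0.382,  0.113])}
[[ 2.11521092e-04  9.57113253e-01  2.89713956e-01  7.35582658e+01]
 [ 9.99999952e-01 -1.36468885e-04 -2.79257875e-04 -4.02552500e-01]
 [-2.27744472e-04  2.89714001e-01 -9.57113236e-01  3.00637656e+01]
 [ 0.00000000e+00  0.00000000e+00  0.00000000e+00  1.00000000e+00]] 362.0248439276969
[ 257  105   70   71 3734] [291.44938404 140.06400643] [570.41030828 -42.35779971  21.55790096]
[[570.38720044 -42.51063454  20.5       ]]
```

View pics/w1.png

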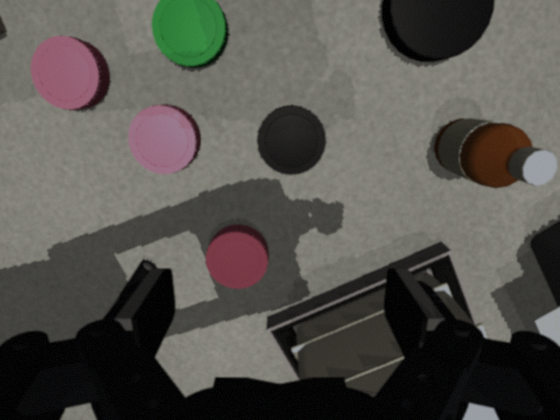

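The wrist view shows the small black cap at (291,140). The green and pink look-alikes lie to its left and below it, and the amber bottle and big cap are clear on the right. I'll move above the cap and measure again.

Request:
apply_moves(deltas=[{"claw": -1, "delta_pos": [2.0, 0.5, 3.0], "yaw": 0}, {"claw": -1, "delta_pos": [1.9, 0.5, 3.0], "yaw": 0}, {"claw": -1, "delta_pos": [0, 0, 0], "yaw": 0}, {"claw": -1, "delta_pos": [0, 0, 0], "yaw": 0}])

```text
clock: 2.9
eef_pos: [570.8, -42.8, 295.3]
tcp_rot: [3.141, 0.0, 1.182]
contact_force: [-1.2, 0.2, 0.4]
opening: 1.0
grasp_force: 0.0
```

```bash
cat >> h.py <<'E'
def capmeas(f,s=None,z=20.5,x0=(570,-44),rad=45):
    P=cloud(f,s)
    m=((abs(P[...,2]-z)<6)&(np.hypot(P[...,0]-x0[0],P[...,1]-x0[1])<rad)).astype(np.uint8)
    k,l,st,c=cv2.connectedComponentsWithStats(m);i=1+np.argmax(st[1:,4])
    cn=max(cv2.findContours((l==i).astype(np.uint8),0,1)[0],key=cv2.contourArea)
    cc,rr=cv2.minEnclosingCircle(cn)
    q=P[l==i]
    return st[i],plane(f,c[i],z,s)[0].round(1),plane(f,cc,z,s)[0].round(1),np.median(q[:,2]),np.ptp(q,axis=0)
def tool(s,w):
    return R.from_euler("xyz",s["tcp_rot"]).as_matrix().T@(np.array(w)-s["eef_pos"])
E
python3 - <<'E'
from rig import r;from h import *;import pickle
s=r.sense();print(s["clock"],s["eef_pos"],s["tcp_rot"])
f=r.grab_frame("wrist");print(capmeas(f,s))
g=pickle.load(open("f0.pkl","rb"))
for n in g:print(capmeas(g[n]))
E
```

```text
2.9 [570.81685387 -42.76609501 295.30031654] [3.14142235e+00 1.15926585e-04 1.18222462e+00]
(array([ 238,  165,   82,   79, 4984], dtype=int32), array([570.7, -41.7,  20.5]), array([570.7, -41.5,  20.5]), np.float64(21.548675124288934), array([57.24966398, 57.07608627,  9.64639072]))
(array([262, 250,  24,  22, 408], dtype=int32), array([569.7, -46.5,  20.5]), array([570.3, -47.1,  20.5]), np.float64(19.49313358915191), array([56.31574147, 57.25464755, 11.41505209]))
(array([278, 188,  21,  21, 339], dtype=int32), array([569.8, -43.9,  20.5]), array([569.5, -44.1,  20.5]), np.float64(21.078362779356212), array([55.56072816, 54.38071498, 11.85441495]))
```

Request:
apply_moves(deltas=[{"claw": -1, "delta_pos": [0.05, 0, 4.0], "yaw": 0}, {"claw": -1, "delta_pos": [0, 0, 4.0], "yaw": 0}, {"claw": -1, "delta_pos": [0, 0, 3.0], "yaw": 0}, {"claw": -1, "delta_pos": [0, 0, 1.3], "yaw": 0}, {"claw": -1, "delta_pos": [0, 0, 0], "yaw": 0}, {"claw": -1, "delta_pos": [0, 0, 0], "yaw": 0}])

```text
clock: 3.7
eef_pos: [571.7, -42.2, 173.1]
tcp_rot: [3.14, -0.001, 1.183]
contact_force: [-0.2, -0.0, 0.5]
opening: 1.0
grasp_force: 0.0
```

Request:
apply_moves(deltas=[{"claw": -0.2, "delta_pos": [0, 0, 0], "yaw": 0}, {"claw": 0.2, "delta_pos": [0, 0, 0], "yaw": 0}, {"claw": 1, "delta_pos": [0, 0, 0], "yaw": 0}, {"claw": 1, "delta_pos": [0, 0, 0], "yaw": 0}, {"claw": 1, "delta_pos": [0, 0, 0], "yaw": 0}, {"claw": 1, "delta_pos": [0, 0, 0], "yaw": 0}], grip_force=30)

```text
clock: 4.45
eef_pos: [571.4, -42.1, 172.8]
tcp_rot: [3.14, -0.0, 1.184]
contact_force: [-1.2, -0.9, 8.1]
opening: 0.657
grasp_force: 30.7
```

Gripped: opening 0.657 is 56 mm, which matches the cap. I'll lift and move next to the neck for a wrist view.

Request:
apply_moves(deltas=[{"claw": 1, "delta_pos": [0, 0, -1.0], "yaw": 0}, {"claw": 1, "delta_pos": [0, 0, -4.0], "yaw": 0}, {"claw": 1, "delta_pos": [0, 0, -5.0], "yaw": 0}, {"claw": 1, "delta_pos": [0, 0, -5.0], "yaw": 0}, {"claw": 1, "delta_pos": [0, 0, -5.0], "yaw": 0}, {"claw": 1, "delta_pos": [1.5, -1.0, -4.0], "yaw": 0}, {"claw": 1, "delta_pos": [3.0, -2.0, -1.7], "yaw": 0}, {"claw": 1, "delta_pos": [4.0, -2.7, 0], "yaw": 0}])

```text
clock: 5.45
eef_pos: [550.3, 58.6, 431.4]
tcp_rot: [3.138, -0.002, 1.182]
contact_force: [0.9, 0.4, -0.6]
opening: 0.655
grasp_force: 32.5
```

Request:
apply_moves(deltas=[{"claw": 1, "delta_pos": [4.5, -3.0, 0], "yaw": 0}, {"claw": 1, "delta_pos": [4.0, -2.8, 0], "yaw": 0}, {"claw": 1, "delta_pos": [3.0, -2.0, 0], "yaw": 0}, {"claw": 1, "delta_pos": [0.5, -0.4, 0], "yaw": 0}, {"claw": 1, "delta_pos": [0, 0, 0], "yaw": 0}, {"claw": 1, "delta_pos": [0, 0, 0], "yaw": 0}])

```text
clock: 6.2
eef_pos: [519.8, 199.2, 428.8]
tcp_rot: [3.141, 0.0, 1.183]
contact_force: [0.1, 0.3, -0.5]
opening: 0.653
grasp_force: 32.5
```

```bash
python3 - <<'E'
from rig import r;from h import *;import pickle
s=r.sense();print({k:np.round(s[k],3) for k in("clock","qpos","eef_pos","tcp_rot","contact_force","opening")})
f=r.grab_frame("wrist");pickle.dump((s,f),open("w2.pkl","wb"));cv2.imwrite("pics/w2.png",f["img"])
print(capmeas(f,s,213,(543,256),35))
E
```

```text
{'clock': np.float64(6.2), 'qpos': array([ 0.363,  0.224,  1.755, -0.   ,  1.163,  0.751]), 'eef_pos': array([519.822, 199.244, 428.795]), 'tcp_rot': array([3.141, 0.   , 1.183]), 'contact_force': array([ 0.144,  0.336, -0.522]), 'opening': np.float64(0.653)}
(array([ 232,   69,   94,   97, 6795], dtype=int32), array([543.5, 258.4, 213. ]), array([543.6, 258.5, 213. ]), np.float64(215.5227719452878), array([47.92364728, 48.20698294, 11.96944625]))
```

View pics/w2.png

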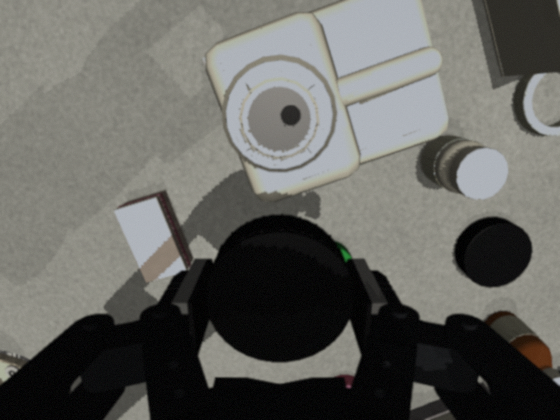

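The open neck is at about (280,116) and the held cap at about (283,288), sitting level between the fingers. Next I'll measure the rim circle and the cap centre in the same image.

```bash
python3 - <<'E'
from h import *;import pickle
s,f=pickle.load(open("w2.pkl","rb"));P=cloud(f,s);z=P[...,2]
def circ(m,zz):
    m=m.astype(np.uint8);k,l,st,c=cv2.connectedComponentsWithStats(m);i=1+np.argmax(st[1:,4])
    cn=max(cv2.findContours((l==i).astype(np.uint8),0,1)[0],key=cv2.contourArea).reshape(-1,2)
    X=plane(f,cn,zz,s)[:,:2]
    return X
from scipy.optimize import least_squares
def fit(X):
    o=least_squares(lambda p:np.hypot(X[:,0]-p[0],X[:,1]-p[1])-p[2],[*X.mean(0),20],loss="soft_l1",f_scale=.5);return o.x.round(2),np.abs(o.fun).mean().round(2)
near=np.hypot(P[...,0]-543.5,P[...,1]-258)<35
print(np.percentile(z[near&(z>205)],[10,50,90]))
for t in(210,212,213.5,214.5):print(t,fit(circ(near&(z>t)&(z<220),215)))
t=P-s["eef_pos"]
mk=(abs(z-276.5)<4)&(np.hypot(t[...,0],t[...,1])<45)
print(np.median(z[mk]))
X=circ(mk,276.5)
tl=(np.c_[X,np.full(len(X),276.5)]-s["eef_pos"])@R.from_euler("xyz",s["tcp_rot"]).as_matrix()
print("cap tool",fit(tl[:,:2]), tl.min(0),tl.max(0))
# plane tilt of cap top
q=t[mk&(np.hypot(t[...,0],t[...,1])<22)];A=np.c_[q[:,:2],np.ones(len(q))];print(np.linalg.lstsq(A,q[:,2],rcond=None)[0])
E
```

```text
[208.44963586 215.45562562 216.62565293]
210 (array([543.51, 257.75,  20.72]), np.float64(1.38))
212 (array([543.26, 257.84,  19.79]), np.float64(0.28))
213.5 (array([543.3 , 257.75,  19.67]), np.float64(0.2))
214.5 (array([543.3 , 257.65,  19.28]), np.float64(0.33))
277.44633430771756
cap tool (array([-0.8 , -0.18, 29.45]), np.float64(1.79)) [-30.39410636 -35.55788367 152.2845593 ] [ 29.06837891  42.2990166  152.30482966]
[-3.79611380e-03 -5.09249038e-03 -1.51148534e+02]
```

Request:
apply_moves(deltas=[{"claw": 1, "delta_pos": [2.0, 0, 0], "yaw": 0}, {"claw": 1, "delta_pos": [3.0, 0, 0], "yaw": 0}, {"claw": 1, "delta_pos": [1.36, -0.04, 0], "yaw": 0}, {"claw": 1, "delta_pos": [0, 0, 1.0], "yaw": 0}, {"claw": 1, "delta_pos": [0, 0, 2.0], "yaw": 0}, {"claw": 1, "delta_pos": [0, 0, 1.2], "yaw": 0}, {"claw": 1, "delta_pos": [0, 0, 0], "yaw": 0}, {"claw": 1, "delta_pos": [0, 0, 0], "yaw": 0}])

```text
clock: 7.25
eef_pos: [543.4, 259.1, 387.1]
tcp_rot: [3.141, -0.0, 1.184]
contact_force: [1.2, 0.3, 0.7]
opening: 0.655
grasp_force: 32.5
```

Request:
apply_moves(deltas=[{"claw": 1, "delta_pos": [0, 0, 0.1], "yaw": 0}, {"claw": 1, "delta_pos": [0, 0, 0], "yaw": 0}, {"claw": 1, "delta_pos": [0, 0, 0.1], "yaw": 0}, {"claw": 1, "delta_pos": [0, 0, 0], "yaw": 0}])

```text
clock: 7.75
eef_pos: [543.2, 259.3, 384.7]
tcp_rot: [-3.142, 0.0, 1.184]
contact_force: [-0.2, -0.7, -1.2]
opening: 0.657
grasp_force: 32.5
```

Request:
apply_moves(deltas=[{"claw": 1, "delta_pos": [-0.08, 0.05, 0.1], "yaw": 0}, {"claw": 1, "delta_pos": [0, 0, 0.1], "yaw": 0}, {"claw": 1, "delta_pos": [0, 0, 0.1], "yaw": 0}, {"claw": 1, "delta_pos": [0, 0, 0], "yaw": 0}])

```text
clock: 8.25
eef_pos: [543.4, 258.3, 381.6]
tcp_rot: [-3.141, 0.0, 1.184]
contact_force: [0.7, -0.1, -1.4]
opening: 0.657
grasp_force: 32.5
```

Request:
apply_moves(deltas=[{"claw": 1, "delta_pos": [0, 0, 0.1], "yaw": 0}, {"claw": 1, "delta_pos": [0, 0, 0], "yaw": 0}])

```text
clock: 8.5
eef_pos: [543.4, 258.3, 380.6]
tcp_rot: [-3.142, 0.0, 1.184]
contact_force: [0.2, 0.8, -0.8]
opening: 0.663
grasp_force: 32.5
```

Request:
apply_moves(deltas=[{"claw": 1, "delta_pos": [0, 0, 0.1], "yaw": 0}, {"claw": 1, "delta_pos": [0, 0, 0], "yaw": 0}])

```text
clock: 8.75
eef_pos: [543.4, 258.3, 379.6]
tcp_rot: [-3.141, 0.0, 1.184]
contact_force: [0.1, 0.3, -0.6]
opening: 0.655
grasp_force: 32.5
```

Request:
apply_moves(deltas=[{"claw": 1, "delta_pos": [0, 0, 0.05], "yaw": 0}, {"claw": 1, "delta_pos": [0, 0, 0.0], "yaw": 0}])

```text
clock: 9.0
eef_pos: [543.4, 258.3, 379.1]
tcp_rot: [-3.142, 0.0, 1.184]
contact_force: [0.8, 0.4, -1.3]
opening: 0.649
grasp_force: 32.5
```

Request:
apply_moves(deltas=[{"claw": 1, "delta_pos": [0, 0, 0.05], "yaw": 0}, {"claw": 1, "delta_pos": [0, 0, 0.0], "yaw": 0}])

```text
clock: 9.25
eef_pos: [543.5, 258.3, 378.6]
tcp_rot: [-3.142, 0.0, 1.184]
contact_force: [-0.6, 0.1, -0.5]
opening: 0.658
grasp_force: 32.5
```

Request:
apply_moves(deltas=[{"claw": 1, "delta_pos": [0, 0, 0.05], "yaw": 0}, {"claw": 1, "delta_pos": [0, 0, 0.0], "yaw": 0}])

```text
clock: 9.5
eef_pos: [543.5, 258.4, 378.3]
tcp_rot: [3.142, -0.0, 1.184]
contact_force: [-1.0, -0.1, 2.5]
opening: 0.652
grasp_force: 32.7
```

Request:
apply_moves(deltas=[{"claw": 1, "delta_pos": [0, 0, 0.05], "yaw": 0}, {"claw": 1, "delta_pos": [0, 0, 0.0], "yaw": 0}])

```text
clock: 9.75
eef_pos: [543.5, 258.4, 378.2]
tcp_rot: [3.141, -0.0, 1.184]
contact_force: [-1.5, -0.4, 4.3]
opening: 0.658
grasp_force: 33.1
```

Contact is soft and on the ribs, about 9.4 mm below the rim. I'll turn it gently anticlockwise, raising it with the thread.

Request:
apply_moves(deltas=[{"claw": 1, "delta_pos": [0, 0, -0.03], "yaw": -0.1}, {"claw": 1, "delta_pos": [0, 0, 0.0], "yaw": 0}])

```text
clock: 10.0
eef_pos: [543.7, 258.5, 378.5]
tcp_rot: [3.141, -0.001, 1.283]
contact_force: [-0.4, -0.2, 5.3]
opening: 0.656
grasp_force: 33.0
```

Request:
apply_moves(deltas=[{"claw": 1, "delta_pos": [0, 0, -0.03], "yaw": -0.1}, {"claw": 1, "delta_pos": [0, 0, 0.0], "yaw": 0}])

```text
clock: 10.25
eef_pos: [543.7, 258.5, 378.8]
tcp_rot: [3.141, -0.001, 1.383]
contact_force: [-0.1, -0.2, 5.8]
opening: 0.657
grasp_force: 33.1
```

Request:
apply_moves(deltas=[{"claw": 1, "delta_pos": [0, 0, -0.03], "yaw": -0.1}, {"claw": 1, "delta_pos": [0, 0, 0.0], "yaw": 0}])

```text
clock: 10.5
eef_pos: [543.5, 258.4, 378.5]
tcp_rot: [3.141, -0.0, 1.481]
contact_force: [0.5, 1.6, 0.6]
opening: 0.659
grasp_force: 32.6
```

Request:
apply_moves(deltas=[{"claw": 1, "delta_pos": [0, 0, -0.03], "yaw": -0.1}, {"claw": 1, "delta_pos": [0, 0, 0.0], "yaw": 0}])

```text
clock: 10.75
eef_pos: [543.3, 258.3, 378.5]
tcp_rot: [-3.141, 0.0, 1.58]
contact_force: [0.4, 0.4, -0.3]
opening: 0.657
grasp_force: 32.5
```

The force vanished between yaw 1.38 and 1.48, so the cap is off the starts. I'll let it down gently.

Request:
apply_moves(deltas=[{"claw": 1, "delta_pos": [0, 0, 0.1], "yaw": 0}, {"claw": 1, "delta_pos": [0, 0, 0.0], "yaw": 0}])

```text
clock: 11.0
eef_pos: [543.4, 258.3, 377.6]
tcp_rot: [-3.141, 0.0, 1.582]
contact_force: [0.1, -0.6, -1.1]
opening: 0.655
grasp_force: 32.5
```

Request:
apply_moves(deltas=[{"claw": 1, "delta_pos": [0, 0, 0.1], "yaw": 0}, {"claw": 1, "delta_pos": [0, 0, 0.0], "yaw": 0}])

```text
clock: 11.25
eef_pos: [543.4, 258.3, 376.8]
tcp_rot: [-3.141, 0.0, 1.583]
contact_force: [0.1, -0.3, 0.2]
opening: 0.656
grasp_force: 32.5
```

Request:
apply_moves(deltas=[{"claw": 1, "delta_pos": [0, 0, 0.1], "yaw": 0}, {"claw": 1, "delta_pos": [0, 0, 0.0], "yaw": 0}])

```text
clock: 11.5
eef_pos: [543.4, 258.3, 375.8]
tcp_rot: [-3.141, 0.0, 1.584]
contact_force: [-0.6, 0.1, -0.7]
opening: 0.657
grasp_force: 32.5
```

Request:
apply_moves(deltas=[{"claw": 1, "delta_pos": [0, 0, 0.05], "yaw": 0}, {"claw": 1, "delta_pos": [0, 0, 0.0], "yaw": 0}])

```text
clock: 11.75
eef_pos: [543.4, 258.3, 375.3]
tcp_rot: [-3.142, 0.0, 1.584]
contact_force: [0.7, -0.3, -0.3]
opening: 0.657
grasp_force: 32.5
```

Request:
apply_moves(deltas=[{"claw": 1, "delta_pos": [0, 0, 0.05], "yaw": 0}, {"claw": 1, "delta_pos": [0, 0, 0.0], "yaw": 0}])

```text
clock: 12.0
eef_pos: [543.4, 258.3, 374.9]
tcp_rot: [-3.142, 0.0, 1.584]
contact_force: [-1.2, 0.0, -0.6]
opening: 0.658
grasp_force: 32.5
```

Request:
apply_moves(deltas=[{"claw": 1, "delta_pos": [0, 0, 0.05], "yaw": 0}, {"claw": 1, "delta_pos": [0, 0, 0.0], "yaw": 0}])

```text
clock: 12.25
eef_pos: [543.5, 258.4, 374.4]
tcp_rot: [3.142, -0.0, 1.584]
contact_force: [-0.2, 0.4, -0.8]
opening: 0.659
grasp_force: 32.5
```

Request:
apply_moves(deltas=[{"claw": 1, "delta_pos": [0, 0, 0.05], "yaw": 0}, {"claw": 1, "delta_pos": [0, 0, 0.0], "yaw": 0}])

```text
clock: 12.5
eef_pos: [543.5, 258.4, 374.2]
tcp_rot: [3.141, -0.0, 1.584]
contact_force: [-0.6, -0.9, 2.8]
opening: 0.657
grasp_force: 32.9
```

Dropped: it now rests at 374.3, about 4.5 mm lower. I'll turn it clockwise, following the thread down.

Request:
apply_moves(deltas=[{"claw": 1, "delta_pos": [0, 0, 0.03], "yaw": 0.1}, {"claw": 1, "delta_pos": [0, 0, 0.03], "yaw": 0.1}, {"claw": 1, "delta_pos": [0, 0, 0.03], "yaw": 0.1}, {"claw": 1, "delta_pos": [0, 0, 0], "yaw": 0}])

```text
clock: 13.0
eef_pos: [543.6, 258.4, 373.1]
tcp_rot: [3.141, -0.0, 1.284]
contact_force: [-0.8, -0.0, 1.9]
opening: 0.658
grasp_force: 32.7
```

Request:
apply_moves(deltas=[{"claw": 1, "delta_pos": [0, 0, 0.035], "yaw": 0.1}, {"claw": 1, "delta_pos": [0, 0, 0.035], "yaw": 0.1}, {"claw": 1, "delta_pos": [0, 0, 0.035], "yaw": 0.1}, {"claw": 1, "delta_pos": [0, 0, 0], "yaw": 0}])

```text
clock: 13.5
eef_pos: [543.6, 258.4, 372.1]
tcp_rot: [3.141, -0.0, 0.986]
contact_force: [0.1, 0.2, 2.3]
opening: 0.657
grasp_force: 32.8
```

Request:
apply_moves(deltas=[{"claw": 1, "delta_pos": [0, 0, 0.035], "yaw": 0.1}, {"claw": 1, "delta_pos": [0, 0, 0.035], "yaw": 0.1}, {"claw": 1, "delta_pos": [0, 0, 0.035], "yaw": 0.1}, {"claw": 1, "delta_pos": [0, 0, 0], "yaw": 0}])

```text
clock: 14.0
eef_pos: [543.6, 258.4, 371.0]
tcp_rot: [3.141, -0.0, 0.687]
contact_force: [0.8, -0.3, 2.0]
opening: 0.657
grasp_force: 32.8
```

Request:
apply_moves(deltas=[{"claw": 1, "delta_pos": [0, 0, 0.035], "yaw": 0.1}, {"claw": 1, "delta_pos": [0, 0, 0.035], "yaw": 0.1}, {"claw": 1, "delta_pos": [0, 0, 0], "yaw": 0}], grip_force=45)

```text
clock: 14.38
eef_pos: [543.6, 258.4, 370.4]
tcp_rot: [-3.142, -0.001, 0.488]
contact_force: [0.7, -0.2, 4.2]
opening: 0.648
grasp_force: 47.3
```

Request:
apply_moves(deltas=[{"claw": 1, "delta_pos": [0, 0, 0.035], "yaw": 0.1}, {"claw": 1, "delta_pos": [0, 0, 0.035], "yaw": 0.1}, {"claw": 1, "delta_pos": [0, 0, 0], "yaw": 0}])

```text
clock: 14.75
eef_pos: [543.9, 258.5, 370.4]
tcp_rot: [-3.141, -0.002, 0.288]
contact_force: [-0.3, -0.8, 9.1]
opening: 0.649
grasp_force: 47.7
```

```bash
python3 -c "
from rig import r
s=r.sense();print(s['clock'],s['eef_pos'],s['tcp_rot'],s['contact_force'],s['wrist_torque'],s['qpos'][5])"
```

```text
14.75 [543.91730944 258.48169205 370.4165015 ] [-3.14143940e+00 -1.97829426e-03  2.87815924e-01] [-0.31783849 -0.84189551  9.12595491] [-0.04473775  0.01111265 -0.06647334] 1.7242438650545342
```

The top is on the rim and z has stopped at 370.4. I'll keep turning without lowering to take up the axial play.

Request:
apply_moves(deltas=[{"claw": 1, "delta_pos": [0, 0, -0.03], "yaw": 0.1}, {"claw": 1, "delta_pos": [0, 0, 0], "yaw": 0.1}, {"claw": 1, "delta_pos": [0, 0, 0], "yaw": 0}])

```text
clock: 15.12
eef_pos: [543.9, 258.4, 370.4]
tcp_rot: [-3.141, -0.002, 0.088]
contact_force: [0.3, -0.3, 6.2]
opening: 0.651
grasp_force: 47.5
```

```bash
python3 -c "
from rig import r
s=r.sense();print(s['clock'],s['eef_pos'],s['tcp_rot'],s['contact_force'],s['wrist_torque'],s['qpos'][5])"
```

```text
15.125 [543.8730191  258.44708871 370.412215  ] [-3.14124146e+00 -1.60205031e-03  8.79423998e-02] [ 0.28179259 -0.30942996  6.19041767] [-0.08126791 -0.08723905 -0.01395902] 1.9241577800942464
```

Request:
apply_moves(deltas=[{"claw": 1, "delta_pos": [0, 0, 0], "yaw": 0.1}, {"claw": 1, "delta_pos": [0, 0, 0], "yaw": 0}])

```text
clock: 15.38
eef_pos: [543.9, 258.4, 370.4]
tcp_rot: [-3.141, -0.002, -0.012]
contact_force: [0.5, 0.6, 5.9]
opening: 0.651
grasp_force: 47.5
```

```bash
python3 -c "
from rig import r
s=r.sense();print(s['clock'],s['eef_pos'],s['tcp_rot'],s['contact_force'],s['wrist_torque'],s['qpos'][5])"
```

```text
15.375 [543.92627554 258.39804358 370.40945893] [-3.14115026e+00 -1.67453297e-03 -1.21415487e-02] [0.47963761 0.57559079 5.92465428] [-0.10220938 -0.16434225 -0.04112411] 2.0242218456094854
```

Request:
apply_moves(deltas=[{"claw": 1, "delta_pos": [0, 0, 0], "yaw": 0.1}, {"claw": 1, "delta_pos": [0, 0, 0], "yaw": 0}])

```text
clock: 15.62
eef_pos: [544.0, 258.4, 370.4]
tcp_rot: [-3.141, -0.002, -0.112]
contact_force: [1.6, -0.6, 4.6]
opening: 0.655
grasp_force: 47.4
```

```bash
python3 -c "
from rig import r
s=r.sense();print(s['clock'],s['eef_pos'],s['tcp_rot'],s['contact_force'],s['wrist_torque'],s['qpos'][5])"
```

```text
15.625 [544.01813101 258.364129   370.42823287] [-3.14087320e+00 -1.89150719e-03 -1.12251029e-01] [ 1.61004512 -0.56307764  4.61225408] [-0.18237617 -0.26595942 -0.2379632 ] 2.1242532674988315
```

Request:
apply_moves(deltas=[{"claw": 1, "delta_pos": [0, 0, 0], "yaw": 0.1}, {"claw": 1, "delta_pos": [0, 0, 0], "yaw": 0}])

```text
clock: 15.88
eef_pos: [544.1, 258.3, 370.4]
tcp_rot: [-3.141, -0.002, -0.212]
contact_force: [3.7, -1.0, 5.4]
opening: 0.651
grasp_force: 47.4
```

```bash
python3 -c "
from rig import r
s=r.sense();print(s['clock'],s['eef_pos'],s['tcp_rot'],s['contact_force'],s['wrist_torque'],s['qpos'][5])"
```

```text
15.875 [544.14620174 258.28209776 370.44247201] [-3.14080542e+00 -2.24668515e-03 -2.12148141e-01] [ 3.73193788 -0.99613733  5.39507212] [-0.32974823 -0.52098273 -0.46860063] 2.224232373845407
```

Request:
apply_moves(deltas=[{"claw": 1, "delta_pos": [0, 0, 0], "yaw": 0.1}, {"claw": 1, "delta_pos": [0, 0, 0], "yaw": 0}], grip_force=55)

```text
clock: 16.12
eef_pos: [544.1, 258.2, 370.5]
tcp_rot: [-3.141, -0.002, -0.312]
contact_force: [2.2, -1.5, 6.6]
opening: 0.647
grasp_force: 57.4
```

```bash
python3 -c "
from rig import r
s=r.sense();print(s['clock'],s['eef_pos'],s['tcp_rot'],s['contact_force'],s['wrist_torque'],s['qpos'][5])"
```

```text
16.125 [544.13281519 258.22678865 370.49580999] [-3.14067634e+00 -2.08202460e-03 -3.12208345e-01] [ 2.22231566 -1.47325498  6.60733651] [-0.42476124 -0.37542334 -0.49435021] 2.3242315168811944
```

Request:
apply_moves(deltas=[{"claw": 1, "delta_pos": [0, 0, 0], "yaw": 0.08}, {"claw": 1, "delta_pos": [0, 0, 0], "yaw": 0}])

```text
clock: 16.38
eef_pos: [544.2, 258.2, 370.5]
tcp_rot: [-3.141, -0.002, -0.392]
contact_force: [4.3, -1.8, 6.4]
opening: 0.652
grasp_force: 57.5
```

```bash
python3 -c "
from rig import r
s=r.sense();print(s['clock'],s['eef_pos'],s['tcp_rot'],s['contact_force'],s['wrist_torque'],s['qpos'][5])"
```

```text
16.375 [544.15176334 258.18674358 370.45700132] [-3.14071778e+00 -2.15312088e-03 -3.91667617e-01] [ 4.34895242 -1.79278514  6.3825008 ] [-0.49949833 -0.43464443 -0.44144242] 2.4038226386703503
```

Request:
apply_moves(deltas=[{"claw": 1, "delta_pos": [0, 0, 0], "yaw": 0}, {"claw": 1, "delta_pos": [0, 0, 0], "yaw": 0.06}, {"claw": 1, "delta_pos": [0, 0, 0], "yaw": 0}], grip_force=90)

```text
clock: 16.75
eef_pos: [544.2, 258.2, 370.7]
tcp_rot: [-3.141, -0.002, -0.45]
contact_force: [2.8, -3.1, 7.1]
opening: 0.637
grasp_force: 93.7
```

```bash
python3 -c "
from rig import r
s=r.sense();print(s['clock'],s['eef_pos'],s['tcp_rot'],s['contact_force'],s['wrist_torque'],s['qpos'][5],s['joint_efforts'][5])"
```

```text
16.75 [544.16027009 258.17682229 370.72029394] [-3.14069914e+00 -2.48572519e-03 -4.50236982e-01] [ 2.75085783 -3.14965506  7.05554839] [-0.53288928 -0.33774957  0.28011228] 2.4626745366814626 0.49499284476041794
```

Request:
apply_moves(deltas=[{"claw": 1, "delta_pos": [0, 0, 0], "yaw": 0.06}, {"claw": 1, "delta_pos": [0, 0, 0], "yaw": 0}])

```text
clock: 17.0
eef_pos: [544.4, 258.1, 370.8]
tcp_rot: [-3.14, -0.003, -0.511]
contact_force: [3.4, -3.4, 7.6]
opening: 0.637
grasp_force: 94.4
```

```bash
python3 -c "
from rig import r
s=r.sense();print(s['clock'],s['eef_pos'],s['tcp_rot'],s['contact_force'],s['wrist_torque'],s['qpos'][5],s['joint_efforts'][5])"
```

```text
17.0 [544.39366625 258.06871935 370.78681075] [-3.14007251e+00 -2.90535640e-03 -5.11222650e-01] [ 3.37853432 -3.35457101  7.6134854 ] [-0.50471877 -0.59665644 -0.26467362] 2.5234249879099635 -0.013784380280412734
```

Request:
apply_moves(deltas=[{"claw": 1, "delta_pos": [0, 0, 0], "yaw": 0.06}, {"claw": 1, "delta_pos": [0, 0, 0], "yaw": 0}])

```text
clock: 17.25
eef_pos: [544.5, 258.0, 371.0]
tcp_rot: [-3.14, -0.003, -0.571]
contact_force: [4.7, -3.8, 9.5]
opening: 0.638
grasp_force: 94.6
```

```bash
python3 -c "
from rig import r
s=r.sense();print(s['clock'],s['eef_pos'],s['tcp_rot'],s['contact_force'],s['wrist_torque'],s['qpos'][5],s['joint_efforts'][5])"
```

```text
17.25 [544.50296153 258.03499019 370.97639819] [-3.13973112e+00 -3.06176067e-03 -5.71183736e-01] [ 4.65093675 -3.77797527  9.46054613] [-0.47834375 -0.60966808 -0.30182369] 2.5833592626014874 -0.17243157606571913
```

Request:
apply_moves(deltas=[{"claw": 1, "delta_pos": [0, 0, 0], "yaw": 0.06}, {"claw": 1, "delta_pos": [0, 0, 0], "yaw": 0}])

```text
clock: 17.5
eef_pos: [545.3, 258.1, 371.2]
tcp_rot: [-3.138, -0.005, -0.631]
contact_force: [9.0, -4.8, 6.2]
opening: 0.635
grasp_force: 95.6
```

```bash
python3 -c "
from rig import r
s=r.sense();print(s['clock'],s['eef_pos'],s['tcp_rot'],s['contact_force'],s['wrist_torque'],s['qpos'][5],s['joint_efforts'][5])"
```

```text
17.5 [545.31520572 258.07979276 371.21968358] [-3.1375282  -0.00469981 -0.63138012] [ 8.98169264 -4.83521508  6.15610939] [-0.5719975  -1.32449956 -0.23045261] 2.6435169965608485 0.09845903143286705
```

The torque has levelled off and the pads are slipping, so the cap is bound. I'll release it and check height and level with the wrist camera.

Request:
apply_moves(deltas=[{"claw": 0.2, "delta_pos": [0, 0, 0], "yaw": 0}, {"claw": -0.4, "delta_pos": [0, 0, 0], "yaw": 0}, {"claw": -1, "delta_pos": [0, 0, 0], "yaw": 0}, {"claw": -1, "delta_pos": [0, 0, 0], "yaw": 0}, {"claw": -1, "delta_pos": [0, 0, 0], "yaw": 0}, {"claw": -1, "delta_pos": [0, 0, -2.0], "yaw": 0}, {"claw": -1, "delta_pos": [0, 0, -5.0], "yaw": 0}, {"claw": -1, "delta_pos": [0, 0, -5.0], "yaw": 0}], grip_force=45)

```text
clock: 18.5
eef_pos: [543.2, 258.3, 490.7]
tcp_rot: [3.141, 0.001, -0.636]
contact_force: [0.7, -0.1, 0.1]
opening: 1.003
grasp_force: 0.0
```

Request:
apply_moves(deltas=[{"claw": -1, "delta_pos": [0, 0, -1.0], "yaw": -0.1}, {"claw": -1, "delta_pos": [0, 0, 0], "yaw": 0}, {"claw": -1, "delta_pos": [0, 0, 0], "yaw": 0}])

```text
clock: 18.88
eef_pos: [543.2, 258.3, 498.6]
tcp_rot: [3.14, 0.001, -0.538]
contact_force: [0.1, -0.2, -0.1]
opening: 1.002
grasp_force: 0.0
```

```bash
cat >> h.py <<'E'
def topfit(f,s,x0):
    P=cloud(f,s);z=P[...,2];t=P[...,:2]-x0
    m=(np.hypot(t[...,0],t[...,1])<24)&(abs(z-220)<15)
    q=np.c_[t[m],np.ones(m.sum())];c=np.linalg.lstsq(q,z[m],rcond=None)[0]
    return c.round(4),(z[m]-q@c).std().round(2),np.median(z[m])
E
python3 - <<'E'
from rig import r;from h import *;import pickle
s=r.sense();print(s["clock"],s["eef_pos"],s["tcp_rot"],s["qpos"].round(2))
f=r.grab_frame("wrist");pickle.dump((s,f),open("w3.pkl","wb"));cv2.imwrite("pics/w3.png",f["img"])
print(capmeas(f,s,218,(543.3,257.8),40));print(topfit(f,s,[543.3,257.8]))
for n in("top",):
    f=r.grab_frame(n);print(capmeas(f,None,218,(543.3,257.8),40),topfit(f,None,[543.3,257.8]));
    print("closed can", topfit(f,None,plane(f,(387,201),218)[0,:2]))
E
```

```text
18.875 [543.18866362 258.26229221 498.63877176] [ 3.14020452e+00  9.77380658e-04 -5.37963635e-01] [0.44 0.24 1.57 0.   1.33 2.55]
(array([ 238,  162,   80,   78, 4879], dtype=int32), array([544.8, 257.9, 218. ]), array([544.5, 258. , 218. ]), np.float64(220.79172656581147), array([57.57859488, 57.17929101, 11.25726693]))
(array([ 5.800000e-03, -3.700000e-03,  2.209697e+02]), np.float64(0.67), np.float64(220.95922732627662))
(array([154, 187,  19,  15, 125], dtype=int32), array([557.9, 246.1, 218. ]), array([553.6, 249.5, 218. ]), np.float64(218.8935492641508), array([32.57977397, 41.6340837 , 11.32214631])) (array([2.070000e-02, 5.210000e-02, 2.198181e+02]), np.float64(2.49), np.float64(219.59694354496105))
closed can (array([-7.400000e-03, -2.900000e-03,  2.184322e+02]), np.float64(1.99), np.float64(218.39918199851002))
```

View pics/w3.png

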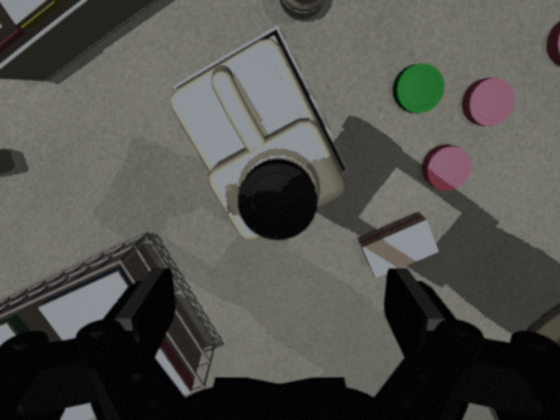

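The wrist view shows the cap seated at about (278,198), looking level. The depth reads about 2 mm high, so I'll compare it with the closed canister in the same cameras.

```bash
python3 - <<'E'
from rig import r;from h import *;import pickle
def med(f,s,x0,rad=18):
    P=cloud(f,s);z=P[...,2];m=(np.hypot(P[...,0]-x0[0],P[...,1]-x0[1])<rad)&(z>195)&(z<240)
    g=f["img"].max(2)<90
    return m.sum(),np.median(z[m]).round(2),np.median(z[m&g]).round(2),z[m].std().round(2)
s,f=pickle.load(open("w3.pkl","rb"))
print("wrist",med(f,s,(544,258)))
s2,f2=pickle.load(open("w2.pkl","rb"))
def sh(f,s):
    P=cloud(f,s);z=P[...,2];m=(np.hypot(P[...,0]-543.5,P[...,1]-258)<90)&(z>135)&(z<190)
    h,e=np.histogram(z[m],np.arange(135,190,1.));return [(int(e[i]),int(h[i])) for i in np.argsort(h)[-6:]],np.median(z[m&(z>172)&(z<186)])
print("w3 shoulder",sh(f,s));print("w2 shoulder",sh(f2,s2))
P=cloud(f2,s2);z=P[...,2];d=np.hypot(P[...,0]-543.3,P[...,1]-257.8);print("w2 rim",np.median(z[(d<19)&(d>16)]))
fs=r.grab_frame("scene");pickle.dump(fs,open("s3.pkl","wb"))
print("scene open",med(fs,None,(543.5,258)));
c=capmeas(fs,None,218,tuple(plane(fs,(181,277),218)[0,:2]),50);print(c);print("scene closed",med(fs,None,c[1][:2]))
print("old scene rim",)
E
```

```text
wrist (np.int64(1916), np.float64(221.07), np.float64(221.07), np.float64(0.65))
w3 shoulder ([(144, 767), (179, 948), (178, 950), (180, 1199), (146, 1362), (145, 2005)], np.float64(179.15006996807077))
w2 shoulder ([(177, 1577), (178, 1874), (146, 1959), (179, 2018), (180, 2664), (145, 3272)], np.float64(179.3485124484589))
w2 rim 215.60852584510445
scene open (np.int64(132), np.float64(218.68), np.float64(218.68), np.float64(1.29))
(array([164, 268,  32,  30, 737], dtype=int32), array([ 541.5, -270.7,  218. ]), array([ 542. , -271.1,  218. ]), np.float64(217.16293124454478), array([56.98267066, 56.65300194,  8.8535233 ]))
scene closed (np.int64(276), np.float64(217.48), np.float64(217.48), np.float64(1.16))
old scene rim
```

The cap now reads 1–2 mm above home and may have worked up while the pads slipped. I'll bring the wrist back, measure again and regrip to test it gently.

Request:
apply_moves(deltas=[{"claw": -1, "delta_pos": [0, 0, 0], "yaw": -0.18}, {"claw": -1, "delta_pos": [0, 0, 0], "yaw": -0.18}, {"claw": -1, "delta_pos": [0, 0, 0], "yaw": -0.18}, {"claw": -1, "delta_pos": [0, 0, 0], "yaw": -0.18}, {"claw": -1, "delta_pos": [0, 0, 0], "yaw": -0.18}, {"claw": -1, "delta_pos": [0, 0, 0], "yaw": -0.18}, {"claw": -1, "delta_pos": [0, 0, 0], "yaw": -0.18}, {"claw": -1, "delta_pos": [0, 0, 0], "yaw": -0.18}])

```text
clock: 20.02
eef_pos: [543.4, 258.3, 499.0]
tcp_rot: [-3.141, 0.001, 0.909]
contact_force: [0.0, 0.4, 0.9]
opening: 1.001
grasp_force: 0.0
```

Request:
apply_moves(deltas=[{"claw": -1, "delta_pos": [0, 0, 1.0], "yaw": -0.15}, {"claw": -1, "delta_pos": [0, 0, 1.0], "yaw": -0.15}, {"claw": -1, "delta_pos": [0, 0, 0], "yaw": 0}, {"claw": -1, "delta_pos": [0, 0, 0], "yaw": 0}])

```text
clock: 20.52
eef_pos: [543.5, 258.4, 479.8]
tcp_rot: [-3.141, 0.0, 1.2]
contact_force: [-0.4, 0.6, 0.2]
opening: 0.998
grasp_force: 0.0
```

```bash
python3 - <<'E'
from rig import r;from h import *;import pickle
s=r.sense();print(s["clock"],s["eef_pos"],s["tcp_rot"],s["qpos"].round(2))
f=r.grab_frame("wrist");pickle.dump((s,f),open("w4.pkl","wb"))
print(capmeas(f,s,219,(543.3,257.8),40));print(topfit(f,s,[543.8,257.8]))
g=np.clip(f["img"].astype(float)*3,0,255).astype(np.uint8)[120:290,180:390];cv2.imwrite("pics/w4.png",cv2.resize(g,None,fx=3.5,fy=3.5,interpolation=2))
E
```

```text
20.525 [543.52591984 258.38059284 479.80567328] [-3.14143225e+00  1.48896432e-04  1.20031012e+00] [0.44 0.26 1.6  0.   1.29 0.81]
(array([ 237,  167,   87,   84, 5574], dtype=int32), array([544.7, 259.8, 219. ]), array([544.5, 260.1, 219. ]), np.float64(220.73478840320308), array([57.59299   , 57.19058211, 10.40375523]))
(array([7.500000e-03, 2.000000e-04, 2.209023e+02]), np.float64(0.68), np.float64(220.8966563805542))
```

View pics/w4.png

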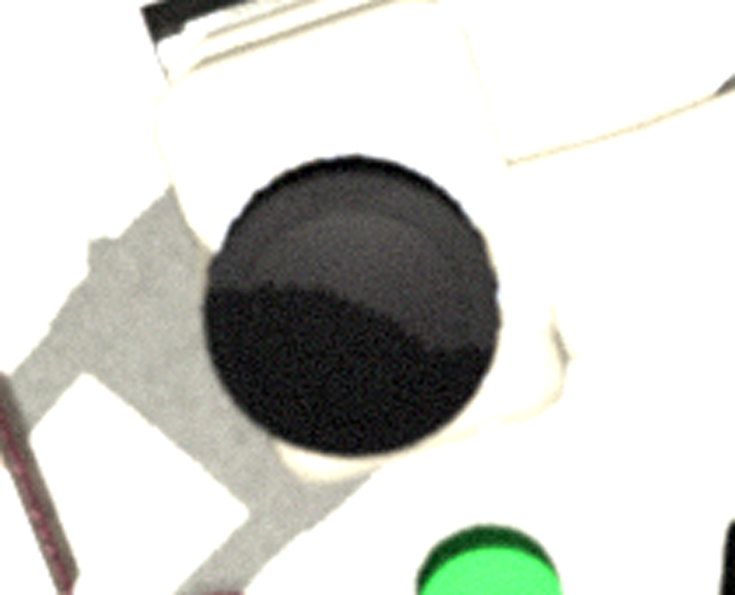

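The cap looks seated and level, with its top about 1.5 mm high. I'll regrip lightly and feel it clockwise.

Request:
apply_moves(deltas=[{"claw": -1, "delta_pos": [0.05, 0.05, 3.0], "yaw": 0}, {"claw": -1, "delta_pos": [0, 0, 4.0], "yaw": 0}, {"claw": -1, "delta_pos": [0, 0, 2.7], "yaw": 0}, {"claw": -1, "delta_pos": [0, 0, 1.0], "yaw": 0}, {"claw": -1, "delta_pos": [0, 0, 0], "yaw": 0}, {"claw": -1, "delta_pos": [0, 0, 0], "yaw": 0}])

```text
clock: 21.32
eef_pos: [544.6, 258.8, 374.2]
tcp_rot: [3.14, -0.002, 1.203]
contact_force: [0.4, -0.2, 0.2]
opening: 0.997
grasp_force: 0.0
```

Request:
apply_moves(deltas=[{"claw": -0.2, "delta_pos": [0, 0, 0], "yaw": 0}, {"claw": 0.2, "delta_pos": [0, 0, 0], "yaw": 0}, {"claw": 1, "delta_pos": [0, 0, 0], "yaw": 0}, {"claw": 1, "delta_pos": [0, 0, 0], "yaw": 0}, {"claw": 1, "delta_pos": [0, 0, 0], "yaw": 0}, {"claw": 1, "delta_pos": [0, 0, 0], "yaw": 0}], grip_force=30)

```text
clock: 22.08
eef_pos: [544.4, 258.7, 373.7]
tcp_rot: [3.141, -0.001, 1.204]
contact_force: [-1.1, -0.9, 6.2]
opening: 0.657
grasp_force: 31.1
```

```bash
cat > st.py <<'E'
from rig import r
import numpy as np
s=r.sense();print(s['clock'],*[s[k].round(3) for k in('eef_pos','tcp_rot','contact_force','wrist_torque')],s['qpos'][5].round(3))
E
python3 st.py
```

```text
22.075 [544.389 258.726 373.667] [ 3.141e+00 -1.000e-03  1.204e+00] [-1.142 -0.875  6.202] [-0.086  0.099  0.02 ] 0.808
```

Request:
apply_moves(deltas=[{"claw": 1, "delta_pos": [0, 0, 0], "yaw": 0.1}, {"claw": 1, "delta_pos": [0, 0, 0], "yaw": 0}])

```text
clock: 22.32
eef_pos: [544.3, 258.8, 373.3]
tcp_rot: [3.141, -0.001, 1.104]
contact_force: [-0.1, -0.3, 5.3]
opening: 0.656
grasp_force: 31.2
```

```bash
python3 st.py
```

```text
22.325 [544.304 258.763 373.339] [ 3.141e+00 -1.000e-03  1.104e+00] [-0.099 -0.303  5.274] [-0.02  -0.009 -0.08 ] 0.908
```

The cap follows the thread down again, so it's engaged. I'll keep going until it binds.

Request:
apply_moves(deltas=[{"claw": 1, "delta_pos": [0, 0, 0.035], "yaw": 0.1}, {"claw": 1, "delta_pos": [0, 0, 0.035], "yaw": 0.1}, {"claw": 1, "delta_pos": [0, 0, 0], "yaw": 0}])

```text
clock: 22.7
eef_pos: [544.3, 258.8, 372.6]
tcp_rot: [3.141, -0.001, 0.905]
contact_force: [0.2, -0.2, 5.2]
opening: 0.657
grasp_force: 31.2
```

```bash
python3 st.py
```

```text
22.7 [544.318 258.764 372.58 ] [ 3.141e+00 -1.000e-03  9.050e-01] [ 0.243 -0.212  5.22 ] [-0.054 -0.001 -0.103] 1.107
```

Request:
apply_moves(deltas=[{"claw": 1, "delta_pos": [0, 0, 0.035], "yaw": 0.1}, {"claw": 1, "delta_pos": [0, 0, 0.035], "yaw": 0.1}, {"claw": 1, "delta_pos": [0, 0, 0], "yaw": 0}])

```text
clock: 23.08
eef_pos: [544.3, 258.7, 372.3]
tcp_rot: [3.141, -0.001, 0.705]
contact_force: [-0.7, -1.1, 8.1]
opening: 0.654
grasp_force: 31.5
```

```bash
python3 st.py
```

```text
23.075 [544.273 258.725 372.329] [ 3.141e+00 -1.000e-03  7.050e-01] [-0.675 -1.083  8.129] [-0.041  0.255  0.012] 1.307
```

Request:
apply_moves(deltas=[{"claw": 1, "delta_pos": [0, 0, -0.02], "yaw": 0.1}, {"claw": 1, "delta_pos": [0, 0, 0], "yaw": 0.1}, {"claw": 1, "delta_pos": [0, 0, 0], "yaw": 0.05}, {"claw": 1, "delta_pos": [0, 0, 0], "yaw": 0}], grip_force=40)

```text
clock: 23.58
eef_pos: [544.1, 258.7, 372.4]
tcp_rot: [-3.141, -0.001, 0.456]
contact_force: [-1.6, -0.9, 8.9]
opening: 0.656
grasp_force: 40.8
```

```bash
python3 st.py
```

```text
23.575 [544.089 258.68  372.395] [-3.141e+00 -1.000e-03  4.560e-01] [-1.561 -0.89   8.876] [-0.035  0.427  0.029] 1.556
```

Request:
apply_moves(deltas=[{"claw": 1, "delta_pos": [0, 0, 0], "yaw": 0.1}, {"claw": 1, "delta_pos": [0, 0, 0], "yaw": 0}])

```text
clock: 23.82
eef_pos: [544.1, 258.7, 372.4]
tcp_rot: [-3.141, -0.001, 0.355]
contact_force: [-1.9, -0.2, 8.6]
opening: 0.651
grasp_force: 40.7
```

```bash
python3 st.py
```

```text
23.825 [544.136 258.73  372.4  ] [-3.141e+00 -1.000e-03  3.550e-01] [-1.93  -0.167  8.612] [0.006 0.239 0.021] 1.657
```

Request:
apply_moves(deltas=[{"claw": 1, "delta_pos": [0, 0, 0], "yaw": 0.1}, {"claw": 1, "delta_pos": [0, 0, 0], "yaw": 0}])

```text
clock: 24.08
eef_pos: [544.2, 258.7, 372.3]
tcp_rot: [-3.141, -0.001, 0.255]
contact_force: [-1.7, -1.2, 8.2]
opening: 0.656
grasp_force: 40.7
```

```bash
python3 st.py
```

```text
24.075 [544.187 258.661 372.34 ] [-3.141e+00 -1.000e-03  2.550e-01] [-1.71  -1.211  8.249] [ 0.025  0.233 -0.094] 1.757
```

Request:
apply_moves(deltas=[{"claw": 1, "delta_pos": [0, 0, 0], "yaw": 0.08}, {"claw": 1, "delta_pos": [0, 0, 0], "yaw": 0}])

```text
clock: 24.32
eef_pos: [544.2, 258.6, 372.4]
tcp_rot: [-3.142, -0.001, 0.175]
contact_force: [-0.8, -2.8, 8.4]
opening: 0.65
grasp_force: 40.7
```

```bash
python3 st.py
```

```text
24.325 [544.24  258.579 372.365] [-3.142e+00 -1.000e-03  1.750e-01] [-0.755 -2.816  8.42 ] [-0.044  0.166 -0.214] 1.837
```

Request:
apply_moves(deltas=[{"claw": 1, "delta_pos": [0, 0, 0], "yaw": 0.08}, {"claw": 1, "delta_pos": [0, 0, 0], "yaw": 0}])

```text
clock: 24.58
eef_pos: [544.3, 258.4, 372.4]
tcp_rot: [3.141, -0.001, 0.095]
contact_force: [-0.9, -4.0, 7.9]
opening: 0.652
grasp_force: 40.7
```

```bash
python3 st.py
```

```text
24.575 [544.26  258.401 372.354] [ 3.141e+00 -1.000e-03  9.500e-02] [-0.91  -3.966  7.906] [-0.156  0.145 -0.227] 1.917
```

Request:
apply_moves(deltas=[{"claw": 1, "delta_pos": [0, 0, 0], "yaw": 0.08}, {"claw": 1, "delta_pos": [0, 0, 0], "yaw": 0}])

```text
clock: 24.82
eef_pos: [544.4, 258.3, 372.3]
tcp_rot: [3.141, -0.001, 0.015]
contact_force: [-0.8, -4.0, 7.2]
opening: 0.654
grasp_force: 40.9
```

```bash
python3 st.py
```

```text
24.825 [544.381 258.337 372.35 ] [ 3.141e+00 -1.000e-03  1.500e-02] [-0.802 -3.968  7.17 ] [-0.148  0.027 -0.302] 1.997
```

Request:
apply_moves(deltas=[{"claw": 1, "delta_pos": [0, 0, 0], "yaw": 0.08}, {"claw": 1, "delta_pos": [0, 0, 0], "yaw": 0}], grip_force=50)

```text
clock: 25.08
eef_pos: [544.3, 258.2, 372.4]
tcp_rot: [3.141, -0.001, -0.065]
contact_force: [-0.8, -4.2, 9.3]
opening: 0.65
grasp_force: 51.5
```

```bash
python3 st.py
```

```text
25.075 [544.301 258.219 372.43 ] [ 3.141e+00 -1.000e-03 -6.500e-02] [-0.808 -4.16   9.259] [-0.431  0.057 -0.198] 2.077
```

Request:
apply_moves(deltas=[{"claw": 1, "delta_pos": [0, 0, 0], "yaw": 0.08}, {"claw": 1, "delta_pos": [0, 0, 0], "yaw": 0}])

```text
clock: 25.32
eef_pos: [544.3, 258.3, 372.4]
tcp_rot: [3.141, -0.001, -0.145]
contact_force: [-0.8, -5.8, 8.3]
opening: 0.649
grasp_force: 51.6
```

```bash
python3 st.py
```

```text
25.325 [544.296 258.322 372.414] [ 3.141e+00 -1.000e-03 -1.450e-01] [-0.786 -5.8    8.307] [-0.139  0.095 -0.423] 2.157
```

The cap binds at about 0.4 N m with z steady. I'll relax the grip and release it cleanly.

Request:
apply_moves(deltas=[{"claw": 1, "delta_pos": [0, 0, 0], "yaw": 0}, {"claw": 1, "delta_pos": [0, 0, 0], "yaw": 0}], grip_force=20)

```text
clock: 25.58
eef_pos: [544.3, 258.3, 372.4]
tcp_rot: [-3.142, -0.001, -0.145]
contact_force: [-1.0, -4.4, 8.9]
opening: 0.648
grasp_force: 51.6
```

```bash
python3 st.py
```

```text
25.575 [544.305 258.256 372.398] [-3.142e+00 -1.000e-03 -1.450e-01] [-1.043 -4.417  8.854] [-0.108  0.084 -0.414] 2.156
```

Request:
apply_moves(deltas=[{"claw": -1, "delta_pos": [0, 0, 0], "yaw": 0}, {"claw": -1, "delta_pos": [0, 0, 0], "yaw": 0}, {"claw": -1, "delta_pos": [0, 0, 0], "yaw": 0}, {"claw": -1, "delta_pos": [0, 0, 0], "yaw": 0}, {"claw": -1, "delta_pos": [0, 0, -2.0], "yaw": 0}, {"claw": -1, "delta_pos": [0, 0, -5.0], "yaw": 0}, {"claw": -1, "delta_pos": [0, 0, -4.0], "yaw": 0}, {"claw": -1, "delta_pos": [0, 0, 0], "yaw": 0}])

```text
clock: 26.58
eef_pos: [544.7, 259.0, 485.3]
tcp_rot: [-3.138, -0.005, -0.146]
contact_force: [-0.2, 0.0, -0.5]
opening: 1.0
grasp_force: 0.0
```

Request:
apply_moves(deltas=[{"claw": -1, "delta_pos": [0, 0, 0], "yaw": 0}, {"claw": -1, "delta_pos": [0, 0, 0], "yaw": 0}])

```text
clock: 26.82
eef_pos: [543.8, 258.5, 480.1]
tcp_rot: [3.14, 0.002, -0.146]
contact_force: [-0.9, 0.3, -0.4]
opening: 1.001
grasp_force: 0.0
```

```bash
cat > meas.py <<'E'
from rig import r;from h import *;import pickle
s=r.sense();print(s["clock"],s["eef_pos"].round(1),s["tcp_rot"].round(3))
f=r.grab_frame("wrist");pickle.dump((s,f),open("w5.pkl","wb"))
print(capmeas(f,s,218,(543.3,257.8),40));print(topfit(f,s,[543.8,258]))
f=r.grab_frame("scene")
for x in((543.8,258),(541.7,-271)):
    P=cloud(f);z=P[...,2];m=(np.hypot(P[...,0]-x[0],P[...,1]-x[1])<18)&(z>195)&(z<240);print(m.sum(),np.median(z[m]))
E
python3 meas.py
```

```text
26.825 [543.8 258.5 480.1] [ 3.14e+00  2.00e-03 -1.46e-01]
(array([ 237,  166,   86,   83, 5481], dtype=int32), array([545.5, 257.6, 218. ]), array([545.7, 257.5, 218. ]), np.float64(219.00051476856547), array([56.92418007, 57.28822999,  9.89481758]))
(array([4.500000e-03, 1.100000e-03, 2.191479e+02]), np.float64(0.68), np.float64(219.16103284638206))
135 217.17866624785768
282 217.3630597350013
```

The cap is home: level, and at the same height as the closed canister's cap (217.2 against 217.4). I'll do one better-centred regrip to check it's snug.

Request:
apply_moves(deltas=[{"claw": -1, "delta_pos": [0.04, 0.08, 3.0], "yaw": 0}, {"claw": -1, "delta_pos": [0, 0, 4.0], "yaw": 0}, {"claw": -1, "delta_pos": [0, 0, 2.7], "yaw": 0}, {"claw": -1, "delta_pos": [0, 0, 1.1], "yaw": 0}, {"claw": -1, "delta_pos": [0, 0, 0], "yaw": 0}, {"claw": -1, "delta_pos": [0, 0, 0], "yaw": 0}])

```text
clock: 27.68
eef_pos: [544.8, 258.0, 374.7]
tcp_rot: [-3.141, -0.001, -0.146]
contact_force: [-0.3, 0.7, -0.6]
opening: 1.0
grasp_force: 0.0
```

Request:
apply_moves(deltas=[{"claw": 0, "delta_pos": [0, 0, 0], "yaw": 0}, {"claw": 0.2, "delta_pos": [0, 0, 0], "yaw": 0}, {"claw": 1, "delta_pos": [0, 0, 0], "yaw": 0}, {"claw": 1, "delta_pos": [0, 0, 0], "yaw": 0}, {"claw": 1, "delta_pos": [0, 0, 0], "yaw": 0}, {"claw": 1, "delta_pos": [0, 0, 0], "yaw": 0}], grip_force=45)

```text
clock: 28.42
eef_pos: [544.6, 258.0, 374.9]
tcp_rot: [-3.14, -0.001, -0.146]
contact_force: [-2.1, -1.0, 5.6]
opening: 0.653
grasp_force: 47.4
```

```bash
python3 st.py
```

```text
28.425 [544.557 258.002 374.889] [-3.14e+00 -1.00e-03 -1.46e-01] [-2.113 -1.043  5.63 ] [-0.002  0.235  0.115] 2.157
```

Request:
apply_moves(deltas=[{"claw": 1, "delta_pos": [0, 0, 0], "yaw": 0.06}, {"claw": 1, "delta_pos": [0, 0, 0], "yaw": 0}])

```text
clock: 28.68
eef_pos: [544.7, 257.9, 374.9]
tcp_rot: [-3.14, -0.002, -0.207]
contact_force: [-0.1, -0.9, 5.2]
opening: 0.648
grasp_force: 47.9
```

```bash
python3 st.py
```

```text
28.675 [544.683 257.946 374.925] [-3.14e+00 -2.00e-03 -2.07e-01] [-0.075 -0.946  5.157] [ 0.056  0.08  -0.187] 2.217
```

Request:
apply_moves(deltas=[{"claw": 1, "delta_pos": [0, 0, 0], "yaw": 0.06}, {"claw": 1, "delta_pos": [0, 0, 0], "yaw": 0}])

```text
clock: 28.92
eef_pos: [544.4, 257.8, 375.0]
tcp_rot: [-3.141, -0.001, -0.267]
contact_force: [-2.5, -2.4, 8.3]
opening: 0.645
grasp_force: 48.2
```

```bash
python3 st.py
```

```text
28.925 [544.432 257.796 375.016] [-3.141e+00 -1.000e-03 -2.670e-01] [-2.482 -2.369  8.274] [-0.415  0.615 -0.024] 2.277
```

Torque rises at once and z doesn't change, so it's snug. Releasing and backing off.

Request:
apply_moves(deltas=[{"claw": -1, "delta_pos": [0, 0, 0], "yaw": 0}, {"claw": -1, "delta_pos": [0, 0, 0], "yaw": 0}, {"claw": -1, "delta_pos": [0, 0, 0], "yaw": 0}, {"claw": -1, "delta_pos": [0, 0, 0], "yaw": 0}, {"claw": -1, "delta_pos": [0, 0, -2.0], "yaw": 0}, {"claw": -1, "delta_pos": [0, 0, -5.0], "yaw": 0}, {"claw": -1, "delta_pos": [0, 0, -4.0], "yaw": 0}, {"claw": -1, "delta_pos": [0, 0, 0], "yaw": 0}])

```text
clock: 29.92
eef_pos: [545.0, 258.1, 487.3]
tcp_rot: [-3.137, -0.005, -0.266]
contact_force: [-0.3, -0.6, -1.2]
opening: 1.0
grasp_force: 0.0
```

Request:
apply_moves(deltas=[{"claw": -1, "delta_pos": [0, 0, 0], "yaw": 0}, {"claw": -1, "delta_pos": [0, 0, 0], "yaw": 0}])

```text
clock: 30.18
eef_pos: [544.1, 257.7, 482.0]
tcp_rot: [3.14, 0.002, -0.266]
contact_force: [-0.4, 0.8, 0.1]
opening: 0.998
grasp_force: 0.0
```

```bash
python3 meas.py
```

```text
30.175 [544.1 257.7 482. ] [ 3.14e+00  2.00e-03 -2.66e-01]
(array([ 236,  166,   86,   83, 5483], dtype=int32), array([545.3, 257. , 218. ]), array([545. , 257.1, 218. ]), np.float64(219.99673074880218), array([56.33287327, 57.32916415, 11.00666555]))
(array([-4.960000e-02,  3.190000e-02,  2.202035e+02]), np.float64(0.68), np.float64(220.19432688556526))
131 218.43877607596244
278 217.3829524516122
```

That release left the cap tilted by about 3° and 1 mm high. I'll regrip lower and centred, reseat it, and release at first snugness without over-turning.

Request:
apply_moves(deltas=[{"claw": -1, "delta_pos": [0, 0, 0], "yaw": -0.175}, {"claw": -1, "delta_pos": [0, 0, 0], "yaw": -0.175}, {"claw": -1, "delta_pos": [0, 0, 0], "yaw": -0.175}, {"claw": -1, "delta_pos": [0, 0, 0], "yaw": -0.175}, {"claw": -1, "delta_pos": [0, 0, 1.0], "yaw": -0.175}, {"claw": -1, "delta_pos": [0, 0, 3.0], "yaw": -0.175}, {"claw": -1, "delta_pos": [0, 0, 4.0], "yaw": 0}, {"claw": -1, "delta_pos": [0, 0, 2.0], "yaw": 0}])

```text
clock: 31.28
eef_pos: [543.7, 257.4, 380.7]
tcp_rot: [-3.14, 0.004, 0.784]
contact_force: [0.4, -0.7, -1.3]
opening: 1.002
grasp_force: 0.0
```

Request:
apply_moves(deltas=[{"claw": -1, "delta_pos": [0, 0, 0.8], "yaw": 0}, {"claw": -1, "delta_pos": [0, 0, 0], "yaw": 0}, {"claw": -1, "delta_pos": [0, 0, 0], "yaw": 0}])

```text
clock: 31.65
eef_pos: [544.7, 257.9, 376.5]
tcp_rot: [3.141, -0.001, 0.784]
contact_force: [-0.2, -0.2, -0.1]
opening: 1.002
grasp_force: 0.0
```

```bash
python3 st.py
```

```text
31.65 [544.724 257.944 376.548] [ 3.141e+00 -1.000e-03  7.840e-01] [-0.213 -0.246 -0.111] [ 0.016 -0.016  0.044] 1.227
```

Request:
apply_moves(deltas=[{"claw": -1, "delta_pos": [-0.04, -0.04, 0.55], "yaw": 0}, {"claw": -1, "delta_pos": [0, 0, 0], "yaw": 0}, {"claw": 0, "delta_pos": [0, 0, 0], "yaw": 0}, {"claw": 0.2, "delta_pos": [0, 0, 0], "yaw": 0}, {"claw": 1, "delta_pos": [0, 0, 0], "yaw": 0}, {"claw": 1, "delta_pos": [0, 0, 0], "yaw": 0}, {"claw": 1, "delta_pos": [0, 0, 0], "yaw": 0}, {"claw": 1, "delta_pos": [0, 0, 0], "yaw": 0}], grip_force=30)

```text
clock: 32.65
eef_pos: [544.1, 257.6, 370.5]
tcp_rot: [3.141, -0.001, 0.784]
contact_force: [1.5, -4.0, 6.0]
opening: 0.661
grasp_force: 32.1
```

```bash
python3 st.py
```

```text
32.65 [544.055 257.64  370.492] [ 3.141e+00 -1.000e-03  7.840e-01] [ 1.533 -4.038  6.047] [-0.579 -0.148 -0.096] 1.227
```

Request:
apply_moves(deltas=[{"claw": 1, "delta_pos": [0, 0, 0.03], "yaw": 0.1}, {"claw": 1, "delta_pos": [0, 0, 0], "yaw": 0}])

```text
clock: 32.9
eef_pos: [544.8, 257.6, 370.6]
tcp_rot: [3.139, -0.003, 0.683]
contact_force: [5.4, -4.8, 4.4]
opening: 0.662
grasp_force: 31.8
```

```bash
python3 st.py
```

```text
32.9 [544.819 257.591 370.584] [ 3.139e+00 -3.000e-03  6.830e-01] [ 5.372 -4.791  4.447] [-0.764 -0.902  0.073] 1.328
```

Request:
apply_moves(deltas=[{"claw": 1, "delta_pos": [0, 0, 0.03], "yaw": 0.1}, {"claw": 1, "delta_pos": [0, 0, 0], "yaw": 0}])

```text
clock: 33.15
eef_pos: [545.0, 257.8, 370.6]
tcp_rot: [3.14, -0.004, 0.583]
contact_force: [5.0, -3.5, 6.7]
opening: 0.657
grasp_force: 31.7
```

```bash
python3 st.py
```

```text
33.15 [545.    257.796 370.602] [ 3.14  -0.004  0.583] [ 4.986 -3.519  6.703] [-0.492 -0.903 -0.03 ] 1.428
```

The lateral forces show the cap is jammed crooked. I'll back it off a little along the thread to level it, then go forward again.

Request:
apply_moves(deltas=[{"claw": 1, "delta_pos": [0, 0, -0.05], "yaw": -0.1}, {"claw": 1, "delta_pos": [0, 0, -0.05], "yaw": -0.1}, {"claw": 1, "delta_pos": [0, 0, -0.03], "yaw": -0.1}, {"claw": 1, "delta_pos": [0, 0, 0], "yaw": 0}])

```text
clock: 33.65
eef_pos: [543.4, 257.9, 371.0]
tcp_rot: [-3.14, 0.0, 0.885]
contact_force: [-2.0, 0.7, 5.2]
opening: 0.66
grasp_force: 32.1
```

```bash
python3 st.py
```

```text
33.65 [543.435 257.898 370.983] [-3.14   0.     0.885] [-1.974  0.692  5.168] [0.112 0.522 0.209] 1.125
```

Request:
apply_moves(deltas=[{"claw": 1, "delta_pos": [0, 0, -0.03], "yaw": -0.1}, {"claw": 1, "delta_pos": [0, 0, -0.03], "yaw": -0.1}, {"claw": 1, "delta_pos": [0, 0, 0], "yaw": 0}])

```text
clock: 34.02
eef_pos: [543.5, 258.0, 371.5]
tcp_rot: [-3.14, -0.0, 1.084]
contact_force: [-2.0, 1.0, 5.7]
opening: 0.66
grasp_force: 34.1
```

```bash
python3 st.py
```

```text
34.025 [543.494 258.026 371.495] [-3.14  -0.     1.084] [-2.009  1.043  5.677] [0.101 0.587 0.197] 0.927
```

Request:
apply_moves(deltas=[{"claw": 1, "delta_pos": [0, 0.04, -0.03], "yaw": -0.1}, {"claw": 1, "delta_pos": [0, 0, -0.03], "yaw": -0.1}, {"claw": 1, "delta_pos": [0, 0, 0], "yaw": 0}])

```text
clock: 34.4
eef_pos: [544.3, 258.2, 372.4]
tcp_rot: [3.141, -0.002, 1.282]
contact_force: [-1.3, 3.0, 6.4]
opening: 0.653
grasp_force: 33.9
```

```bash
python3 st.py
```

```text
34.4 [544.3   258.223 372.388] [ 3.141e+00 -2.000e-03  1.282e+00] [-1.271  2.961  6.411] [0.448 0.209 0.223] 0.728
```

Request:
apply_moves(deltas=[{"claw": 1, "delta_pos": [0, 0, 0.03], "yaw": 0.1}, {"claw": 1, "delta_pos": [0, 0, 0.035], "yaw": 0.1}, {"claw": 1, "delta_pos": [0, 0, 0], "yaw": 0}])

```text
clock: 34.78
eef_pos: [545.2, 258.3, 372.2]
tcp_rot: [3.139, -0.004, 1.08]
contact_force: [4.7, 2.3, 4.8]
opening: 0.659
grasp_force: 33.9
```

```bash
python3 st.py
```

```text
34.775 [545.166 258.318 372.185] [ 3.139 -0.004  1.08 ] [4.696 2.311 4.828] [ 0.364 -0.935  0.002] 0.93
```

```bash
cat > tilt.py <<'E'
from rig import r;from h import *
s=r.sense();f=r.grab_frame("wrist");P=cloud(f,s);z=P[...,2]
for n,c in(("wrist",(544,258)),):
    m=(np.hypot(P[...,0]-c[0],P[...,1]-c[1])<20)&(z>205)&(z<235);d=P[m]
    A=np.c_[d[:,:2]-c,np.ones(len(d))];k=np.linalg.lstsq(A,d[:,2],rcond=None)[0];print(s["clock"],m.sum(),k.round(4),(d[:,2]-A@k).std().round(2))
f=r.grab_frame("scene");P=cloud(f);z=P[...,2]
for x in((543.8,258),(541.7,-271)):
    m=(np.hypot(P[...,0]-x[0],P[...,1]-x[1])<18)&(z>195)&(z<240);print(m.sum(),np.median(z[m]))
E
python3 tilt.py
```

```text
34.775 7645 [-5.810000e-02  1.160000e-02  2.216865e+02] 0.56
90 219.77535379556133
281 217.47956283926862
```

The cap is tilted by about 0.058 rad, a cross-thread that I caused by over-turning. I'll unscrew it to the starts, let it settle level, and redo it without over-turning.

Request:
apply_moves(deltas=[{"claw": 1, "delta_pos": [0, 0, -0.04], "yaw": -0.1}, {"claw": 1, "delta_pos": [0, 0, -0.04], "yaw": -0.1}, {"claw": 1, "delta_pos": [0, 0, -0.04], "yaw": -0.1}, {"claw": 1, "delta_pos": [0, 0, -0.04], "yaw": -0.1}, {"claw": 1, "delta_pos": [0, 0, 0], "yaw": 0}])

```text
clock: 35.5
eef_pos: [545.0, 257.1, 373.2]
tcp_rot: [3.139, 0.001, 1.483]
contact_force: [5.8, -3.9, 2.7]
opening: 0.655
grasp_force: 34.4
```

```bash
python3 st.py;python3 tilt.py
```

```text
35.5 [544.991 257.086 373.168] [3.139e+00 1.000e-03 1.483e+00] [ 5.806 -3.854  2.718] [-0.73  -0.707  0.061] 0.527
35.5 7822 [-6.31000e-02 -2.67000e-02  2.22631e+02] 0.57
131 220.4458386507929
278 217.3565772832875
```

Request:
apply_moves(deltas=[{"claw": 1, "delta_pos": [0, 0, -0.04], "yaw": -0.1}, {"claw": 1, "delta_pos": [0, 0, -0.04], "yaw": -0.1}, {"claw": 1, "delta_pos": [0, 0, -0.04], "yaw": -0.1}, {"claw": 1, "delta_pos": [0, 0, 0], "yaw": 0}])

```text
clock: 36.1
eef_pos: [544.4, 257.4, 374.1]
tcp_rot: [3.141, 0.0, 1.782]
contact_force: [3.5, -1.3, 0.9]
opening: 0.659
grasp_force: 34.5
```

```bash
python3 st.py;python3 tilt.py
```

```text
36.1 [544.409 257.446 374.055] [3.141 0.    1.782] [ 3.545 -1.336  0.941] [-0.272 -0.315  0.224] 0.228
36.1 7778 [-5.650000e-02 -3.990000e-02  2.234585e+02] 0.56
124 221.6439761832708
281 217.35356051391034
```

Request:
apply_moves(deltas=[{"claw": 1, "delta_pos": [0, 0, -0.05], "yaw": -0.1}, {"claw": 1, "delta_pos": [0, 0, -0.05], "yaw": -0.1}, {"claw": 1, "delta_pos": [0, 0, -0.05], "yaw": -0.1}, {"claw": 1, "delta_pos": [0, 0, 0], "yaw": 0}])

```text
clock: 36.7
eef_pos: [544.9, 257.8, 375.8]
tcp_rot: [3.139, 0.001, 2.083]
contact_force: [8.2, -0.8, -0.3]
opening: 0.657
grasp_force: 33.8
```

```bash
python3 st.py;python3 tilt.py
```

```text
36.7 [544.898 257.783 375.81 ] [3.139e+00 1.000e-03 2.083e+00] [ 8.247 -0.824 -0.285] [-0.139 -1.002 -0.044] -0.072
36.7 7883 [-2.540000e-02 -7.520000e-02  2.251918e+02] 0.57
126 223.40594099409782
281 217.35980890221504
```

Request:
apply_moves(deltas=[{"claw": 1, "delta_pos": [0, 0, -0.1], "yaw": 0}, {"claw": 1, "delta_pos": [0, 0, -0.1], "yaw": 0}, {"claw": 1, "delta_pos": [0, 0, 0], "yaw": 0}])

```text
clock: 37.17
eef_pos: [544.7, 257.8, 376.9]
tcp_rot: [3.14, 0.0, 2.081]
contact_force: [9.4, 2.0, -6.4]
opening: 0.661
grasp_force: 33.6
```

```bash
python3 st.py;python3 tilt.py
```

```text
37.175 [544.664 257.847 376.884] [3.14  0.    2.081] [ 9.393  2.022 -6.439] [ 0.023 -1.269 -0.151] -0.071
37.175 8019 [-6.700000e-03 -1.073000e-01  2.260977e+02] 0.59
119 224.28917035263123
278 217.42456735297128
```

Request:
apply_moves(deltas=[{"claw": 1, "delta_pos": [0, 0, 0.1], "yaw": -0.1}, {"claw": 1, "delta_pos": [0, 0, 0], "yaw": -0.1}, {"claw": 1, "delta_pos": [0, 0, -0.03], "yaw": -0.1}, {"claw": 1, "delta_pos": [0, 0, 0], "yaw": 0}])

```text
clock: 37.78
eef_pos: [544.7, 258.1, 377.8]
tcp_rot: [3.139, 0.001, 2.381]
contact_force: [3.5, 1.3, 6.0]
opening: 0.66
grasp_force: 34.0
```

```bash
python3 st.py;python3 tilt.py
```

```text
37.775 [544.72  258.073 377.755] [3.139e+00 1.000e-03 2.381e+00] [3.484 1.256 6.016] [ 0.32  -0.642 -0.115] -0.371
37.775 7794 [-8.400000e-03 -6.510000e-02  2.270724e+02] 0.57
125 225.08969213485898
277 217.37908790812605
```

Request:
apply_moves(deltas=[{"claw": 1, "delta_pos": [0, 0, -0.1], "yaw": 0}, {"claw": 1, "delta_pos": [0, 0, -0.1], "yaw": 0}, {"claw": 1, "delta_pos": [0, 0, 0], "yaw": 0}])

```text
clock: 38.25
eef_pos: [543.9, 257.7, 378.8]
tcp_rot: [-3.141, -0.001, 2.383]
contact_force: [1.0, 0.9, 3.3]
opening: 0.659
grasp_force: 33.8
```

```bash
python3 st.py;python3 tilt.py
```

```text
38.25 [543.9   257.66  378.786] [-3.141e+00 -1.000e-03  2.383e+00] [1.017 0.916 3.329] [ 0.279 -0.283  0.005] -0.372
38.25 7773 [-5.40000e-03 -7.30000e-02  2.28016e+02] 0.57
123 226.1649635087573
281 217.29795770055398
```

Request:
apply_moves(deltas=[{"claw": 1, "delta_pos": [0, 0, -0.1], "yaw": 0}, {"claw": 1, "delta_pos": [0, 0, 0], "yaw": 0}])

```text
clock: 38.6
eef_pos: [543.8, 257.4, 379.5]
tcp_rot: [-3.14, -0.001, 2.384]
contact_force: [0.0, 0.1, -0.3]
opening: 0.66
grasp_force: 33.6
```

Request:
apply_moves(deltas=[{"claw": -1, "delta_pos": [0, 0, 0], "yaw": 0}, {"claw": -1, "delta_pos": [0, 0, 0], "yaw": 0}, {"claw": -1, "delta_pos": [0, 0, 0], "yaw": 0}, {"claw": -1, "delta_pos": [0, 0, 0], "yaw": 0}])

```text
clock: 39.1
eef_pos: [544.1, 257.6, 379.9]
tcp_rot: [-3.141, -0.0, 2.384]
contact_force: [-0.3, 0.3, 0.0]
opening: 0.996
grasp_force: 0.0
```

```bash
python3 st.py;python3 tilt.py
```

```text
39.1 [544.149 257.563 379.917] [-3.141 -0.     2.384] [-0.338  0.333  0.001] [-0.007 -0.004  0.019] -0.373
39.1 7367 [-5.500000e-03  7.000000e-04  2.268369e+02] 0.55
128 224.84868042636458
271 217.52748558699773
```

The cap now rests level on the ribs with its top at about 225.6, so roughly 0.4 rad before the starts. I'll regrip centred, as in the first smooth run, and repeat the backward turn.

Request:
apply_moves(deltas=[{"claw": -1, "delta_pos": [0.08, 0, 0.2], "yaw": 0}, {"claw": -1, "delta_pos": [0, 0, 0], "yaw": 0}, {"claw": 0, "delta_pos": [0, 0, 0], "yaw": 0}, {"claw": 0.2, "delta_pos": [0, 0, 0], "yaw": 0}, {"claw": 1, "delta_pos": [0, 0, 0], "yaw": 0}, {"claw": 1, "delta_pos": [0, 0, 0], "yaw": 0}, {"claw": 1, "delta_pos": [0, 0, 0], "yaw": 0}], grip_force=30)

```text
clock: 40.08
eef_pos: [543.8, 258.3, 378.2]
tcp_rot: [3.141, 0.0, 2.384]
contact_force: [0.8, 1.8, 3.3]
opening: 0.659
grasp_force: 31.6
```

```bash
python3 st.py;python3 tilt.py
```

```text
40.075 [543.76  258.296 378.22 ] [3.141 0.    2.384] [0.776 1.846 3.337] [ 0.274 -0.089 -0.06 ] -0.372
40.075 7501 [2.100000e-03 0.000000e+00 2.266643e+02] 0.55
132 224.7026352813436
276 217.32225547936372
```

Request:
apply_moves(deltas=[{"claw": 1, "delta_pos": [0, 0, -0.03], "yaw": -0.1}, {"claw": 1, "delta_pos": [0, 0, -0.03], "yaw": -0.1}, {"claw": 1, "delta_pos": [0, 0, 0.0], "yaw": 0}])

```text
clock: 40.55
eef_pos: [543.5, 258.0, 378.8]
tcp_rot: [-3.141, 0.0, 2.585]
contact_force: [-0.6, -0.8, 5.0]
opening: 0.659
grasp_force: 31.8
```

Request:
apply_moves(deltas=[{"claw": 1, "delta_pos": [0, 0, -0.03], "yaw": -0.1}, {"claw": 1, "delta_pos": [0, 0, 0.0], "yaw": 0}])

```text
clock: 40.8
eef_pos: [543.5, 258.0, 379.2]
tcp_rot: [-3.141, 0.0, 2.685]
contact_force: [-0.2, -0.7, 4.4]
opening: 0.658
grasp_force: 31.8
```

Request:
apply_moves(deltas=[{"claw": 1, "delta_pos": [0, 0, -0.03], "yaw": -0.1}, {"claw": 1, "delta_pos": [0, 0, 0.0], "yaw": 0}])

```text
clock: 41.05
eef_pos: [543.6, 258.0, 379.3]
tcp_rot: [-3.141, 0.0, 2.783]
contact_force: [-0.2, -1.1, 5.4]
opening: 0.654
grasp_force: 31.7
```

Request:
apply_moves(deltas=[{"claw": 1, "delta_pos": [0, 0, -0.03], "yaw": -0.1}, {"claw": 1, "delta_pos": [0, 0, 0.0], "yaw": 0}])

```text
clock: 41.3
eef_pos: [543.3, 257.9, 378.9]
tcp_rot: [-3.141, -0.001, 2.881]
contact_force: [-0.2, -0.7, -0.6]
opening: 0.661
grasp_force: 31.9
```

Request:
apply_moves(deltas=[{"claw": 1, "delta_pos": [0, 0, -0.03], "yaw": -0.1}, {"claw": 1, "delta_pos": [0, 0, 0.0], "yaw": 0}])

```text
clock: 41.55
eef_pos: [543.4, 258.0, 379.3]
tcp_rot: [-3.141, -0.001, 2.98]
contact_force: [-0.3, 0.4, -0.6]
opening: 0.655
grasp_force: 31.9
```

Request:
apply_moves(deltas=[{"claw": 1, "delta_pos": [0, 0, 0], "yaw": -0.1}, {"claw": 1, "delta_pos": [0, 0, 0.0], "yaw": 0}])

```text
clock: 41.8
eef_pos: [543.5, 258.1, 379.5]
tcp_rot: [-3.141, -0.0, 3.08]
contact_force: [-0.6, 0.4, 0.1]
opening: 0.655
grasp_force: 31.9
```

Dropped off at yaw of about 2.84. Lowering gently.

Request:
apply_moves(deltas=[{"claw": 1, "delta_pos": [0, 0, 0.1], "yaw": 0}, {"claw": 1, "delta_pos": [0, 0, 0.1], "yaw": 0}, {"claw": 1, "delta_pos": [0, 0, 0.1], "yaw": 0}, {"claw": 1, "delta_pos": [0, 0, 0.0], "yaw": 0}])

```text
clock: 42.3
eef_pos: [543.5, 258.1, 376.6]
tcp_rot: [-3.142, -0.0, 3.083]
contact_force: [0.5, -0.4, -0.1]
opening: 0.655
grasp_force: 31.9
```

Request:
apply_moves(deltas=[{"claw": 1, "delta_pos": [0, 0, 0.05], "yaw": 0}, {"claw": 1, "delta_pos": [0, 0, 0.05], "yaw": 0}, {"claw": 1, "delta_pos": [0, 0, 0.0], "yaw": 0}])

```text
clock: 42.68
eef_pos: [543.6, 258.1, 375.7]
tcp_rot: [3.142, 0.0, 3.084]
contact_force: [0.1, 0.5, -0.4]
opening: 0.66
grasp_force: 31.9
```

Request:
apply_moves(deltas=[{"claw": 1, "delta_pos": [0, 0, 0.05], "yaw": 0}, {"claw": 1, "delta_pos": [0, 0, 0.0], "yaw": 0}])

```text
clock: 42.92
eef_pos: [543.6, 258.2, 375.3]
tcp_rot: [3.142, 0.0, 3.084]
contact_force: [0.0, -0.4, 1.2]
opening: 0.656
grasp_force: 32.0
```

Request:
apply_moves(deltas=[{"claw": 1, "delta_pos": [0, 0, 0.05], "yaw": 0}, {"claw": 1, "delta_pos": [0, 0, 0.0], "yaw": 0}])

```text
clock: 43.18
eef_pos: [543.6, 258.1, 375.1]
tcp_rot: [3.141, 0.0, 3.084]
contact_force: [-1.6, 0.1, 3.8]
opening: 0.657
grasp_force: 32.3
```

Request:
apply_moves(deltas=[{"claw": 1, "delta_pos": [0, 0, 0.03], "yaw": 0.1}, {"claw": 1, "delta_pos": [0, 0, 0.035], "yaw": 0.1}, {"claw": 1, "delta_pos": [0, 0, 0.035], "yaw": 0.1}, {"claw": 1, "delta_pos": [0, 0, 0.035], "yaw": 0.1}, {"claw": 1, "delta_pos": [0, 0, 0], "yaw": 0}])

```text
clock: 43.8
eef_pos: [543.8, 258.2, 373.7]
tcp_rot: [3.141, 0.001, 2.684]
contact_force: [-0.6, 0.0, 4.3]
opening: 0.656
grasp_force: 32.2
```

Request:
apply_moves(deltas=[{"claw": 1, "delta_pos": [0, 0, 0.035], "yaw": 0.1}, {"claw": 1, "delta_pos": [0, 0, 0.035], "yaw": 0.1}, {"claw": 1, "delta_pos": [0, 0, 0.035], "yaw": 0.1}, {"claw": 1, "delta_pos": [0, 0, 0.035], "yaw": 0.1}, {"claw": 1, "delta_pos": [0, 0, 0], "yaw": 0}])

```text
clock: 44.42
eef_pos: [543.7, 258.2, 372.2]
tcp_rot: [3.141, 0.0, 2.286]
contact_force: [1.1, -0.9, 4.2]
opening: 0.652
grasp_force: 32.3
```

Request:
apply_moves(deltas=[{"claw": 1, "delta_pos": [0, 0, 0.035], "yaw": 0.1}, {"claw": 1, "delta_pos": [0, 0, 0.035], "yaw": 0.1}, {"claw": 1, "delta_pos": [0, 0, 0.035], "yaw": 0.1}, {"claw": 1, "delta_pos": [0, 0, 0.035], "yaw": 0.1}, {"claw": 1, "delta_pos": [0, 0, 0], "yaw": 0}])

```text
clock: 45.05
eef_pos: [543.6, 258.2, 370.8]
tcp_rot: [3.141, -0.0, 1.887]
contact_force: [0.3, 0.1, 4.4]
opening: 0.655
grasp_force: 32.3
```

```bash
python3 st.py;python3 tilt.py
```

```text
45.05 [543.622 258.232 370.788] [ 3.141 -0.     1.887] [0.333 0.088 4.376] [-0.035  0.011 -0.113] 0.125
45.05 7497 [ 2.000000e-04 -4.000000e-04  2.192133e+02] 0.56
133 217.11279543435762
280 217.45461093136254
```

Request:
apply_moves(deltas=[{"claw": 1, "delta_pos": [0, 0, 0.02], "yaw": 0.1}, {"claw": 1, "delta_pos": [0, 0, 0], "yaw": 0.1}, {"claw": 1, "delta_pos": [0, 0, 0], "yaw": 0.1}, {"claw": 1, "delta_pos": [0, 0, 0], "yaw": 0}])

```text
clock: 45.65
eef_pos: [543.7, 258.3, 370.8]
tcp_rot: [3.141, -0.0, 1.586]
contact_force: [-0.5, 0.0, 6.8]
opening: 0.658
grasp_force: 32.5
```

```bash
python3 st.py
```

```text
45.65 [543.732 258.304 370.761] [ 3.141 -0.     1.586] [-0.451  0.042  6.796] [-0.072  0.004 -0.084] 0.425
```

Request:
apply_moves(deltas=[{"claw": 1, "delta_pos": [0, 0, 0], "yaw": 0.1}, {"claw": 1, "delta_pos": [0, 0, 0], "yaw": 0}])

```text
clock: 45.9
eef_pos: [543.7, 258.3, 370.8]
tcp_rot: [3.141, -0.001, 1.486]
contact_force: [0.6, 0.1, 6.0]
opening: 0.655
grasp_force: 32.5
```

```bash
python3 st.py
```

```text
45.9 [543.715 258.343 370.791] [ 3.141e+00 -1.000e-03  1.486e+00] [0.569 0.123 6.006] [-0.058  0.025 -0.049] 0.525
```

Request:
apply_moves(deltas=[{"claw": 1, "delta_pos": [0, 0, 0], "yaw": 0.06}, {"claw": 1, "delta_pos": [0, 0, 0], "yaw": 0}])

```text
clock: 46.15
eef_pos: [543.7, 258.3, 370.8]
tcp_rot: [3.141, -0.001, 1.427]
contact_force: [0.9, -0.4, 4.9]
opening: 0.659
grasp_force: 32.5
```

```bash
python3 st.py
```

```text
46.15 [543.711 258.303 370.768] [ 3.141e+00 -1.000e-03  1.427e+00] [ 0.902 -0.427  4.92 ] [-0.048  0.009 -0.037] 0.585
```

Request:
apply_moves(deltas=[{"claw": 1, "delta_pos": [0, 0, 0], "yaw": 0.06}, {"claw": 1, "delta_pos": [0, 0, 0], "yaw": 0}])

```text
clock: 46.4
eef_pos: [543.7, 258.3, 370.8]
tcp_rot: [3.141, -0.001, 1.367]
contact_force: [0.3, 0.3, 5.8]
opening: 0.654
grasp_force: 32.5
```

```bash
python3 st.py
```

```text
46.4 [543.695 258.345 370.759] [ 3.141e+00 -1.000e-03  1.367e+00] [0.277 0.34  5.778] [-0.007  0.051 -0.084] 0.645
```

Request:
apply_moves(deltas=[{"claw": 1, "delta_pos": [0, 0, 0], "yaw": 0.05}, {"claw": 1, "delta_pos": [0, 0, 0], "yaw": 0}])

```text
clock: 46.65
eef_pos: [543.7, 258.4, 370.8]
tcp_rot: [3.141, -0.001, 1.317]
contact_force: [0.1, -0.4, 5.4]
opening: 0.654
grasp_force: 32.4
```

```bash
python3 st.py
```

```text
46.65 [543.696 258.382 370.782] [ 3.141e+00 -1.000e-03  1.317e+00] [ 0.122 -0.439  5.378] [ 0.059  0.022 -0.098] 0.695
```

Request:
apply_moves(deltas=[{"claw": 1, "delta_pos": [0, 0, 0], "yaw": 0.05}, {"claw": 1, "delta_pos": [0, 0, 0], "yaw": 0}])

```text
clock: 46.9
eef_pos: [543.7, 258.4, 370.7]
tcp_rot: [3.141, -0.001, 1.267]
contact_force: [-0.4, 0.2, 5.7]
opening: 0.658
grasp_force: 32.4
```

```bash
python3 st.py
```

```text
46.9 [543.679 258.439 370.744] [ 3.141e+00 -1.000e-03  1.267e+00] [-0.371  0.156  5.735] [ 0.092  0.048 -0.165] 0.745
```

Request:
apply_moves(deltas=[{"claw": 1, "delta_pos": [0, 0, 0], "yaw": 0.05}, {"claw": 1, "delta_pos": [0, 0, 0], "yaw": 0}], grip_force=42)

```text
clock: 47.15
eef_pos: [543.7, 258.5, 370.9]
tcp_rot: [3.141, -0.001, 1.217]
contact_force: [-0.6, 0.5, 5.6]
opening: 0.652
grasp_force: 43.3
```

```bash
python3 st.py
```

```text
47.15 [543.701 258.472 370.857] [ 3.141e+00 -1.000e-03  1.217e+00] [-0.552  0.455  5.619] [ 0.066  0.071 -0.123] 0.794
```

Request:
apply_moves(deltas=[{"claw": 1, "delta_pos": [0, 0, 0], "yaw": 0.05}, {"claw": 1, "delta_pos": [0, 0, 0], "yaw": 0}])

```text
clock: 47.4
eef_pos: [543.7, 258.5, 370.9]
tcp_rot: [3.141, -0.001, 1.167]
contact_force: [-0.5, 0.1, 7.0]
opening: 0.653
grasp_force: 43.3
```

```bash
python3 st.py; python3 tilt.py
```

```text
47.4 [543.705 258.503 370.876] [ 3.141e+00 -1.000e-03  1.167e+00] [-0.5    0.133  6.954] [ 0.153  0.126 -0.07 ] 0.844
47.4 7523 [ 3.000000e-04 -1.200000e-03  2.192083e+02] 0.55
96 217.2537080383139
281 217.22302103205288
```

Request:
apply_moves(deltas=[{"claw": 1, "delta_pos": [0, 0, 0], "yaw": 0.06}, {"claw": 1, "delta_pos": [0, 0, 0], "yaw": 0}])

```text
clock: 47.75
eef_pos: [543.7, 258.5, 370.9]
tcp_rot: [3.141, -0.001, 1.107]
contact_force: [-0.3, 0.2, 6.2]
opening: 0.656
grasp_force: 43.2
```

```bash
python3 st.py
```

```text
47.75 [543.71  258.504 370.851] [ 3.141e+00 -1.000e-03  1.107e+00] [-0.274  0.239  6.165] [ 0.174  0.009 -0.071] 0.905
```

Request:
apply_moves(deltas=[{"claw": 1, "delta_pos": [0, 0, 0], "yaw": 0.06}, {"claw": 1, "delta_pos": [0, 0, 0], "yaw": 0}])

```text
clock: 48.0
eef_pos: [543.8, 258.6, 370.9]
tcp_rot: [3.141, -0.002, 1.047]
contact_force: [0.2, 1.0, 6.0]
opening: 0.657
grasp_force: 43.4
```

```bash
python3 st.py; python3 tilt.py
```

```text
48.0 [543.751 258.6   370.862] [ 3.141e+00 -2.000e-03  1.047e+00] [0.158 1.031 6.008] [ 0.246 -0.015 -0.256] 0.965
48.0 7511 [-6.000000e-04 -1.300000e-03  2.191709e+02] 0.55
76 217.25657603845139
279 217.55206966800142
```

Request:
apply_moves(deltas=[{"claw": 1, "delta_pos": [0, 0, 0], "yaw": 0.05}, {"claw": 1, "delta_pos": [0, 0, 0], "yaw": 0}])

```text
clock: 48.35
eef_pos: [543.8, 258.6, 370.9]
tcp_rot: [3.141, -0.001, 0.997]
contact_force: [0.4, 2.3, 6.0]
opening: 0.653
grasp_force: 43.7
```

```bash
python3 st.py; python3 tilt.py
```

```text
48.35 [543.76  258.572 370.871] [ 3.141e+00 -1.000e-03  9.970e-01] [0.438 2.302 6.012] [ 0.196  0.034 -0.302] 1.015
48.35 7509 [-2.100000e-03 -4.000000e-04  2.191826e+02] 0.56
77 217.2826316146468
279 217.47408761893553
```

Request:
apply_moves(deltas=[{"claw": 1, "delta_pos": [0, 0, 0], "yaw": 0.05}, {"claw": 1, "delta_pos": [0, 0, 0], "yaw": 0}])

```text
clock: 48.7
eef_pos: [543.7, 258.6, 370.9]
tcp_rot: [3.141, -0.001, 0.948]
contact_force: [0.4, 0.5, 4.8]
opening: 0.65
grasp_force: 43.7
```

```bash
python3 st.py; python3 tilt.py
```

```text
48.7 [543.749 258.59  370.85 ] [ 3.141e+00 -1.000e-03  9.480e-01] [0.436 0.548 4.847] [ 0.172 -0.047  0.058] 1.064
48.7 7502 [-4.000000e-04 -2.100000e-03  2.191624e+02] 0.56
65 217.04958250542757
282 217.36215497637028
```

The torque peaked at 0.3 N m, then the pads slipped; the cap is level and home, with no side load. A good moment to release.

Request:
apply_moves(deltas=[{"claw": -1, "delta_pos": [0, 0, 0], "yaw": 0}, {"claw": -1, "delta_pos": [0, 0, 0], "yaw": 0}, {"claw": -1, "delta_pos": [0, 0, 0], "yaw": 0}, {"claw": -1, "delta_pos": [0, 0, 0], "yaw": 0}, {"claw": -1, "delta_pos": [0, 0, -1.5], "yaw": 0}, {"claw": -1, "delta_pos": [0, 0, -4.0], "yaw": 0}, {"claw": -1, "delta_pos": [0, 0, -4.0], "yaw": 0}, {"claw": -1, "delta_pos": [0, 0, 0], "yaw": 0}])

```text
clock: 49.8
eef_pos: [544.3, 258.4, 470.2]
tcp_rot: [3.138, -0.006, 0.944]
contact_force: [-0.6, 0.5, -0.5]
opening: 0.997
grasp_force: 0.0
```

Request:
apply_moves(deltas=[{"claw": -1, "delta_pos": [0, 0, 0], "yaw": 0}, {"claw": -1, "delta_pos": [0, 0, 0], "yaw": 0}])

```text
clock: 50.05
eef_pos: [543.3, 258.0, 464.4]
tcp_rot: [-3.141, 0.002, 0.944]
contact_force: [1.6, -0.0, -0.1]
opening: 1.0
grasp_force: 0.0
```

```bash
python3 tilt.py; python3 st.py
```

```text
50.05 3015 [2.500000e-03 3.300000e-03 2.192171e+02] 0.64
135 217.3500630738954
283 217.4675486677886
50.15 [543.403 258.078 464.373] [-3.141e+00  2.000e-03  9.440e-01] [ 0.525  0.048 -0.31 ] [-0.01   0.018  0.043] 1.068
```

The cap is level and at the same height as the closed canister's cap (217.35 against 217.47). The gripper is clear, so I'm handing in.

```bash
python3 -c "
from rig import r
print(r.sign_off())"
```

```text
the job is handed in; nothing more can be done
None
```

The small black cap is on the open canister, level, snug (pads slipped at about 0.3 N m) and at the closed canister's cap height, handed in at about 50 s; my first tightening over-turned and cross-threaded it, so I backed it off and redid the whole sequence.

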